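# Catch the relays from the dispenser chute and set them on the scale

## Task

Take the steel dish (it has a tab handle), hold it level in the gripper, clear of the bench, under the lip of the relay chute and push the dispenser's paddle in with it so that the gate opens and all three relays slide into the dish, none falling past it. Then set the dish with its relays flat on the middle of the scale's pan and let go; leave the other things on the bench where they are.

Things in the scene. Friction and masses are not known exactly. Their poses are not given: they have to be found in the camera images.
- dish_mid (a point): Round open steel dish, 104 mm across the rim (96 mm at the foot), 48 mm high, wall 3 mm, floor 4 mm, about 110 g. The point is the middle of the dish, 24 mm above its underside; z is up through the mouth and -x points to the tab handle. It stands loose and upright on the bench.
- dish_tab (a point): The dish's handle: an upright flat black tab, 10 mm thick (along the dish's y), 52 mm long (along its x), 30 mm high (40 to 70 mm above the underside of the dish). The point is where to grip it, 82 mm from the dish's axis in its -x direction, 55 mm above the underside. The tab runs from 51 to 103 mm from the dish's axis. Axes as dish_mid.
- dispenser: Relay dispenser, a fixed grey sheet-metal stand, 220 mm deep, 136 mm wide, 225 mm high, with an open aluminium chute between two side plates. Origin at bench level; z is up; its front is its -x side (x points into the machine). Its 10 mm base plate starts 10 mm behind the lip; the place in front of and under the lip is free down to the bench.
- lip (a point): Middle of the chute's lower edge (its floor), 150 mm above the bench, 100 mm in front (-x) of the dispenser's origin. Axes as the dispenser. The chute slopes at 38 degrees down to the front, inside width 32 mm; the relays leave it towards -x and drop 0 to 50 mm in front of the lip.
- paddle_face (a point): Front middle of the dispenser's push paddle, a steel plate 64 mm wide, 70 mm high (65 to 135 mm above the bench) just under the chute, its face 10 mm in front of the lip when out. Axes as the dispenser; it slides in along +x.
- paddle (a joint): Paddle travel in m: 0 out (gate shut), 0.024 fully in. Spring: 0.7 N at first, 2.9 N fully in; returns by itself. It lifts a gate plate at the lip by 1.28 x its travel, square to the chute floor; relays start to pass at 0.013, freely from 0.019. With the dish's wall on the paddle fully in, the dish's middle is 38 mm in front of the lip. Keep the dish's rim 18 to 45 mm below the lip.
- relay0: Lowest relay on the chute, behind the gate: black block 22 x 16 x 16 mm, 14 g, origin at its middle.
- relay1: Second relay, the same.
- relay2: Third and uppermost relay, the same.
- pan (a point): Middle of the top of the bench scale's pan, 48 mm above the bench; z is up. The pan is a fixed flat steel plate, 140 mm (x) by 150 mm (y), on a grey scale body 170 x 190 mm, 36 mm high; its display strip is on the -x side.
- driver_grip (a point): Bystander: screwdriver lying on the bench, 160 mm long, between the dish and the scale. The point is on its handle.
- flux_jar_mid (a point): Bystander: small amber jar, 40 mm across, 45 mm high; the point is its middle.
- solder_reel_mid (a point): Bystander: steel reel, 52 mm across, 40 mm high; the point is its middle.
- mug_mid (a point): Bystander: white mug, 76 mm across, 85 mm high; the point is its middle.
- pcb_mid (a point): Bystander: bare green board, 100 x 70 x 6 mm, lying flat; the point is its middle.
- pliers_mid (a point): Bystander: pliers lying on the bench, about 110 mm long, 14 mm high; the point is near their pivot.
- guard_edge (a point): Middle of the steel front edge of a clear plastic guard, level, 132 mm wide, that juts out over the catching place: underside 215 mm above the bench, from 106 mm in front of the lip back over it. An upright gripper holding the dish's tab would run into it: tilt the tool 25 to 45 degrees, leaning away from the machine. Axes as the dispenser.
Not all that is in view belongs to the job. Leave any green look-alike of the part that bears dish_mid alone.

How it is judged:
By the outcome, as a careful person would: the job done as asked, in the order asked, and still so for the second after the job is handed in, with the robot touching nothing.
It also fails if it takes over 64 s, if anything falls off the work surface, if the arm or the gripper's body presses on something with over 40 N, if the wrist force passes 120 N, or if a joint passes its speed limit or range.

## Robot

A 6-joint arm with a two-finger parallel gripper is mounted at the origin on the work surface. World frame = base frame: x ahead of the robot, y to its left, z up, the work surface at z = 0. Lengths are in m, angles in rad, forces in N, time in s.
With the tool pointing down it reaches from about 0.375 to 0.975 m from the base axis. Payload 3.8 kg.
Tool frame: the origin (TCP) lies on the centre line of the jaws, within the pads' length; the fingertips stand 25 mm ahead of it and the grasp point (between the pads) lies 6 mm ahead of it; y points along the fingers, z is the direction in which the jaws open and shut, and the axes are right-handed (so a half turn about y gives the same grasp; the last joint's range is limited). The gripper opens to 85 mm and grips with 20 to 120 N. Pads are 22 mm wide; open, the fingers measure 114 mm over their backs; the gripper's body (76 mm by 85 mm) begins 54 mm behind the grasp point. The pads swing forward as they close: fully open they stand 13 mm farther back than shut.
Start: joints at [1.274, 0.264, 1.604, -0, 1.274, -0.037], TCP at [0.173, 0.652, 0.256] pointing down, gripper open.
Joint ranges: [-2.63, 2.63], [-0.94, 2.18], [0.31, 2.57], [-1.31, 4.45], [0, 2.66], [-2.55, 2.55]. Speed limits (rad/s): [2.57, 2.57, 3.14, 3.14, 3.14, 3.14].

## Interface

Orientations are given as a rotation vector (axis times angle).
In Python, from workcell import bot gives the robot as it stands.
- The arm moves only by the shell command python3 -m jog 'ROWS' [FORCE]. ROWS is JSON, a list of rows, each a list of 5 numbers: the shift along the world's x, y, z in mm, then the turn about the world's z in degrees, then the finger opening in mm, from 0 to 85.4. A call has exactly 10 rows; each row is the pose to reach, as a shift and turn from the pose commanded when the call began; what a row does not reach only later rows make up. A row lasts 1/8 s, in which the tool goes at most 62.5 mm and 10.7 degrees, less where a joint would pass 70% of its speed; a pose out of reach is approached as far as the arm can. A call with a gripper value outside its range is refused whole. The fingers move at their own pace and stop on an object; FORCE is the grip in N (left out, the last holds). Time passes only in rows, so rows that repeat a pose let the fingers close, or fill a call up. It gives the time, the measured TCP pose, the force and the opening at its end, in the units of the state.
- bot.read_state(): the state, without advancing time (a new reading comes with each control period).
- bot.read_camera(name): name is "scene" or "top" or "wrist"; returns a dict with "pixels" (384x512x3 uint8, red, green, blue), "fx", "fy", "cx", "cy" (pixels), "dist" ([k1, k2, p1, p2, k3] as OpenCV has them; the pictures are not rectified), "R" (3x3) and "t" (3): a world point X has camera coordinates R X + t. Camera axes: x right, y down, z forward; pixel columns grow to the right and rows downward; lengths in m; the calibration is good to about 2 mm. A picture is of the moment at which its call begins. There is no depth.
- bot.finish_job(): hands the job in, once; it reports no verdict.
The state is a dict: "time": time; "q": joint angles; "joint_vel": joint speeds; "joint_torque": joint torques, N m; "tool_pos": TCP position; "tcp_rot": TCP orientation; "wrist_force": force on the tool from outside, world axes, zero at the start; "torque": the same for the moment, N m; "width": opening from 0.0 (shut) to 1.0 (fully open).
Only numpy, scipy, OpenCV 4.12 (cv2) and the standard library are available. Lean on these libraries where they do the work, as an engineer would, in place of code of your own. Each camera call takes 0.05 s, during which the arm holds its last target.

## Working session

There is one attempt and no reset: what is moved stays moved. The work goes in short steps, Python scripts to look and compute and a shell command to move; the robot and the scene stay as the last step left them, time stands still between calls to the robot, and variables do not carry over. Pictures are saved under pics/ and viewed, and the job is handed in when it is done.

```bash
ls; mkdir -p pics
cat > h.py <<'E'
from workcell import bot
import numpy as np, cv2, pickle
def snap(name,tag):
    c=bot.read_camera(name); pickle.dump(c,open(f'pics/{tag}.pkl','wb'))
    im=np.asarray(c['pixels'])[:,:,::-1]
    cv2.imwrite(f'pics/{tag}.png',cv2.resize(im,(768,576),interpolation=cv2.INTER_CUBIC)); return c
def load(tag): return pickle.load(open(f'pics/{tag}.pkl','rb'))
def KD(c): return np.array([[c['fx'],0,c['cx']],[0,c['fy'],c['cy']],[0,0,1.]]),np.array(c['dist'],float)
def ray(c,uv):
    K,D=KD(c); p=cv2.undistortPoints(np.array([[uv]],float),K,D)[0,0]
    R=np.array(c['R']);t=np.array(c['t']).ravel()
    return -R.T@t, R.T@np.array([p[0],p[1],1.])
def atz(c,uv,z):
    o,d=ray(c,uv); return o+d*(z-o[2])/d[2]
def tri(*cu):
    A=np.zeros((3,3));b=np.zeros(3);L=[]
    for c,uv in cu:
        o,d=ray(c,uv);d=d/np.linalg.norm(d);P=np.eye(3)-np.outer(d,d);A+=P;b+=P@o;L.append((o,P))
    x=np.linalg.solve(A,b); return x,[np.linalg.norm(P@(x-o)) for o,P in L]
def proj(c,X):
    K,D=KD(c); r,_=cv2.Rodrigues(np.array(c['R'],float))
    return cv2.projectPoints(np.array(X,float).reshape(-1,3),r,np.array(c['t'],float),K,D)[0][:,0]
def crop(tag,x0,y0,x1,y1,out,s=4):
    im=np.asarray(load(tag)['pixels'])[y0:y1,x0:x1,::-1]
    s=min(s,800/(x1-x0),600/(y1-y0))
    cv2.imwrite(f'pics/{out}.png',cv2.resize(im,None,fx=s,fy=s,interpolation=cv2.INTER_CUBIC)); print(s)
E
python3 - <<'E'
from h import *
for n in ('scene','top','wrist'):
    c=snap(n,n+'0'); print(n,-np.array(c['R']).T@np.array(c['t']).ravel(), c['fx'])
s=bot.read_state(); print(s['time'],s['tool_pos'],s['tcp_rot'],s['width'],s['wrist_force'])
print(cv2.Rodrigues(np.array(s['tcp_rot'],float))[0].round(3))
E
```

```text
pics
scene [0.97186406 0.53680441 1.08843105] 463.79578170429704
top [ 0.50300495 -0.04598889  1.35488167] 471.3693394759593
wrist [0.09338361 0.6728161  0.37401818] 284.0303160243457
0.15 [0.17322691 0.6518388  0.25525407] [-1.56290998  0.20419916 -0.20371443] 1.0039137211162281 [ 0.36404681 -0.88057219  0.38515306]
[[ 0.966 -0.001  0.257]
 [-0.257 -0.002  0.966]
 [-0.    -1.    -0.002]]
```

View pics/scene0.png

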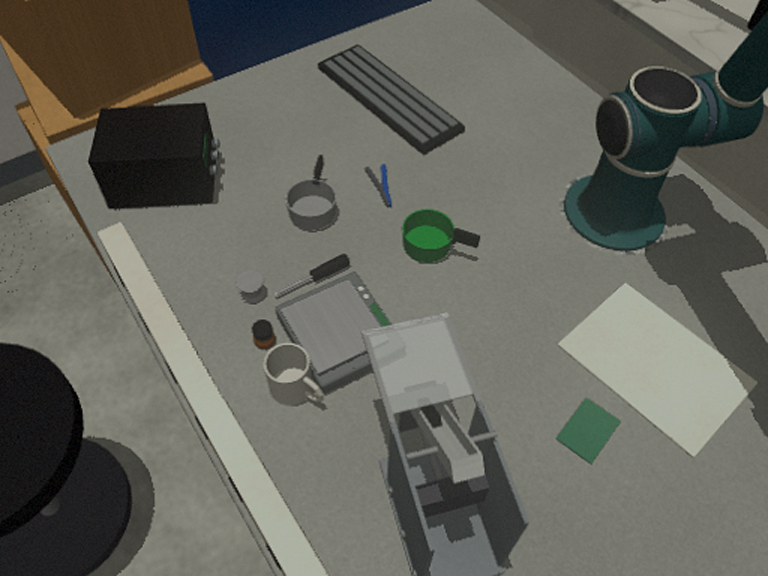

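View pics/top0.png

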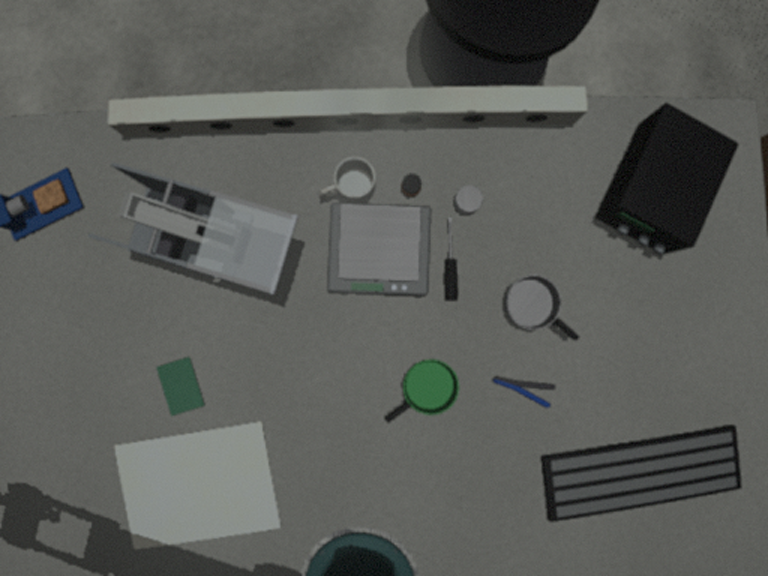

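View pics/wrist0.png

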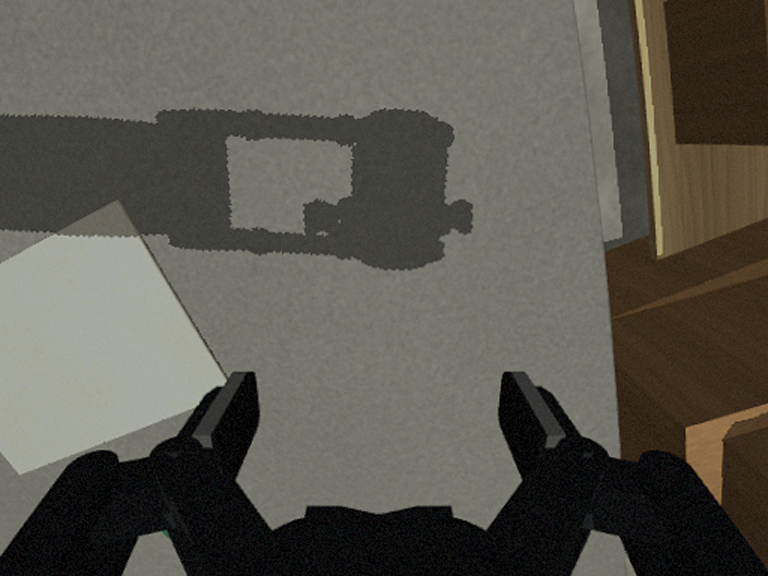

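Run:
```python
from h import *
crop('top0',310,160,410,260,'c_dish',6)
crop('top0',60,95,220,215,'c_disp',5)
crop('scene0',180,90,280,165,'c_dishs',7)
crop('scene0',230,200,370,384,'c_disps',4)
```

```text
6
5
7
3.260869565217391
```

View pics/c_dish.png

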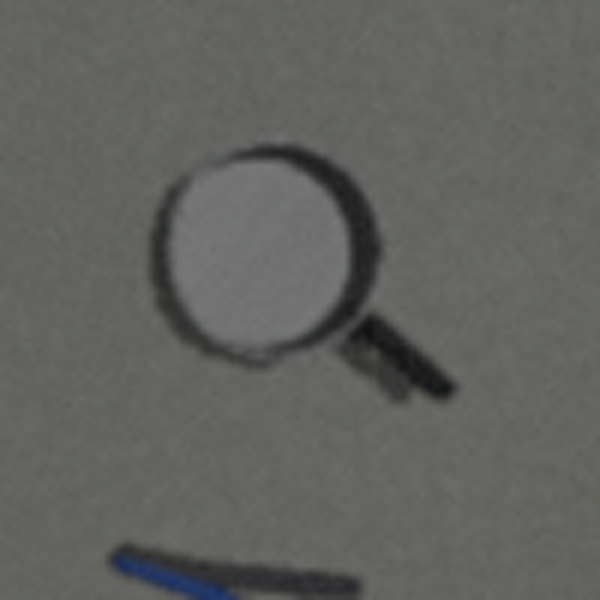

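View pics/c_disp.png

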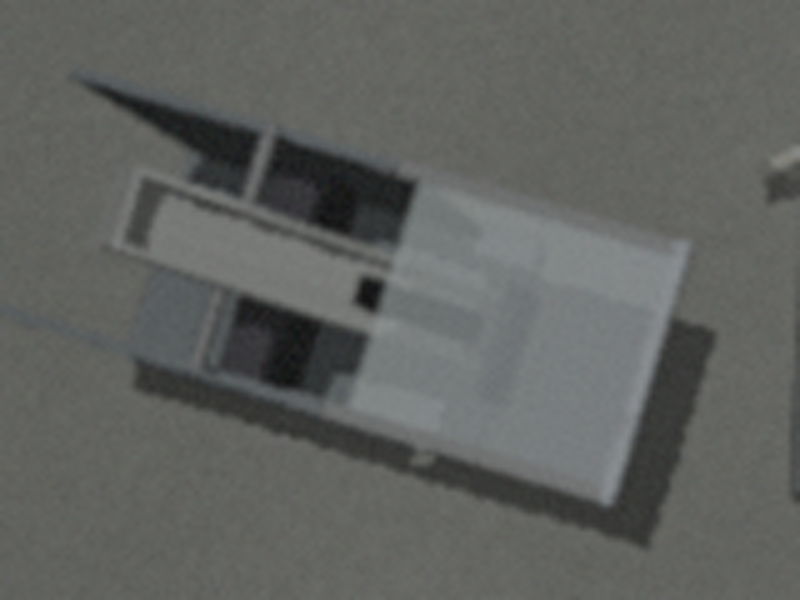

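View pics/c_dishs.png

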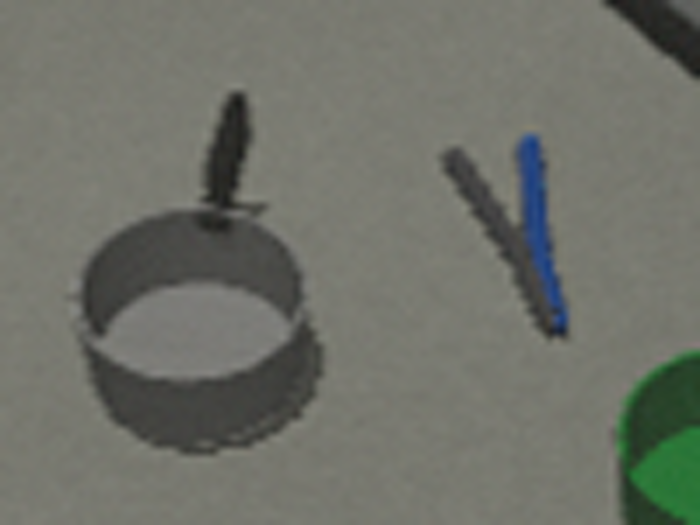

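View pics/c_disps.png

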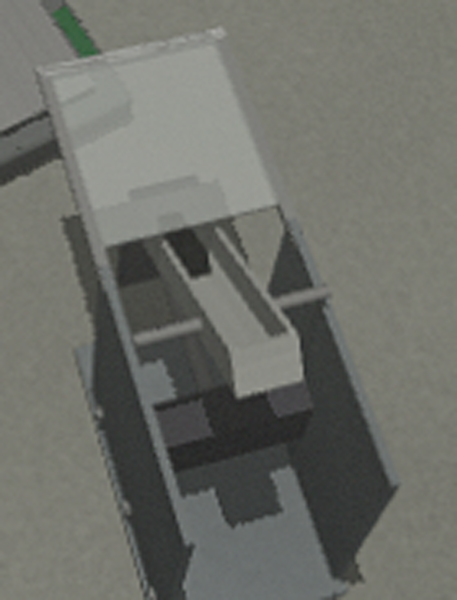

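```bash
cat > m.py <<'E'
from h import *
T=load('top0');S=load('scene0')
def t(a,s,o): return (a[0]/s+o[0],a[1]/s+o[1])
R=lambda x:np.round(np.array(x)*1000,1)
g1,e1=tri((T,t((688,245),5,(60,95))),(S,t((40,72),3.2609,(230,200))))
g2,e2=tri((T,t((608,502),5,(60,95))),(S,t((224,33),3.2609,(230,200))))
print('guard',R(g1),R(e1),R(g2),R(e2),R(np.linalg.norm(g1-g2)))
d=g2-g1; th=np.arctan2(-d[0],-d[1])  # edge direction
# front dir (-x disp): normal to the edge pointing to -y
e=(g1-g2)[:2]; e/=np.linalg.norm(e); n=np.array([e[1],-e[0]]); print('front dir',n,'edge dir',e)
m=(g1+g2)/2; print('mid',R(m)); lip=m[:2]-n*0.106; print('lip',R(lip))
f,ef=tri((T,t((440,385),6,(310,160))),(S,t((237,100),7,(180,90))))
k,ek=tri((T,t((372,325),6,(310,160))),(S,t((216,218),7,(180,90))))
print('tab',R(f),R(ef),R(k),R(ek))
# rim ellipse: top centre, extremes
for uv in ((265,255),):
    print('dish rim ctr top@48',R(atz(T,t(uv,6,(310,160)),.048)))
print('dish rim ctr scene@48',R(atz(S,t((192,297),7,(180,90)),.048)))
for uv in ((340,205),(421,205),(421,282),(338,282)): print('pan',R(atz(T,(uv[0]/1.5,uv[1]/1.5),.048)))
for nme,uv in dict(mug=(354,178),jar=(411,185),reel=(468,199),drvh=(451,280),drvt=(450,218),body=(380,294)).items(): print(nme,R(atz(T,(uv[0]/1.5,uv[1]/1.5),.03)))
E
python3 m.py
```

```text
guard [681.8  80.3 217.2] [1.6 1.6] [557.4 122.  215. ] [1.8 1.8] 131.2
front dir [-0.31785793 -0.94813835] edge dir [ 0.94813835 -0.31785793]
mid [619.6 101.2 216.1]
lip [653.3 201.7]
tab [ 470.9 -410.5   67.4] [1.4 1.4] [ 498.4 -389.4   26. ] [2.6 2.6]
dish rim ctr top@48 [ 534.6 -335.7   48. ]
dish rim ctr scene@48 [ 539.2 -333.2   48. ]
pan [728.3  16.   48. ]
pan [ 724.5 -135.2   48. ]
pan [ 580.4 -130.8   48. ]
pan [584.4  22.9  48. ]
mug [782.6 -10.8  30. ]
jar [ 766.4 -118.6   30. ]
reel [ 737.1 -226.2   30. ]
drvh [ 583.8 -188.6   30. ]
drvt [ 701.4 -190.6   30. ]
body [560.9 -54.4  30. ]
```

```bash
python3 -m jog '[[33,-53,0,-6,85],[66,-106,0,-12,85],[99,-159,0,-18,85],[132,-212,0,-24,85],[165,-265,0,-30,85],[198,-318,0,-36,85],[231,-371,0,-42,85],[260,-424,0,-48,85],[270,-486,0,-55,85],[280,-548,0,-62,85]]'
```

```text
time: 1.4
tool_pos: [0.4534, 0.103, 0.2561]
tcp_rot: [-1.307, 1.042, -1.042]
wrist_force: [0.4, -0.4, 0.2]
width: 0.993
```

```bash
python3 -m jog '[[4,-60,0,-6,85],[8,-120,0,-12,85],[12,-180,0,-18,85],[15,-240,0,-24,85],[19,-300,0,-30,85],[23,-360,0,-36,85],[27,-420,0,-42,85],[29,-475,0,-48,85],[29,-500,0,-54,85],[29,-500,0,-54,85]]'
python3 - <<'E'
from h import *
snap('wrist','w1')
E
```

```text
time: 2.65
tool_pos: [0.4817, -0.3967, 0.2554]
tcp_rot: [-0.782, 1.715, -1.713]
wrist_force: [0.1, 0.1, -0.2]
width: 0.993
```

View pics/w1.png

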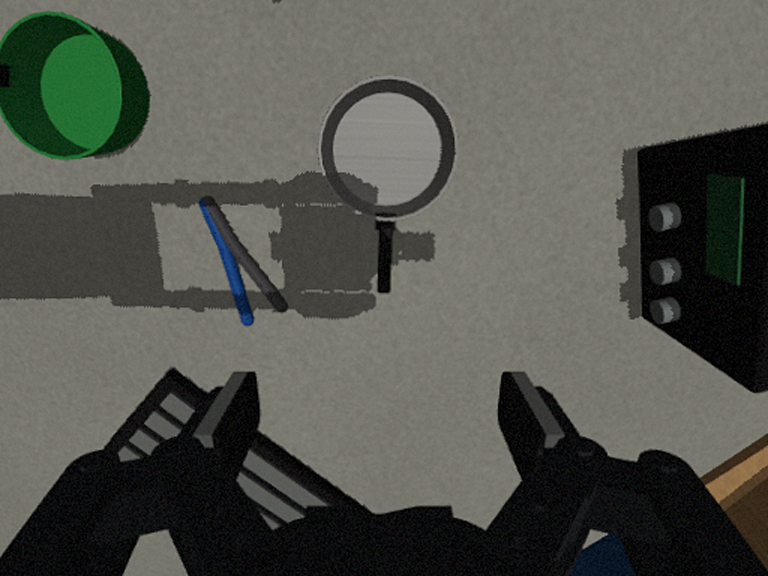

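Run:
```python
from m import *
W=load('w1')
v=lambda a:(a[0]/1.5,a[1]/1.5)
print('----')
f,ef=tri((T,t((447,390),6,(310,160))),(W,v((384,292)))); print('tab far end',R(f),R(ef))
k,ek=tri((T,t((367,322),6,(310,160))),(W,v((386,222)))); print('tab near',R(k),R(ek))
c,ec=tri((T,t((265,255),6,(310,160))),(W,v((387,148)))); print('rim c',R(c),R(ec))
print('W tab far@70',R(atz(W,v((384,292)),.070)),'near@70',R(atz(W,v((386,222)),.070)),'rim@48',R(atz(W,v((387.5,148)),.048)))
c,ec=tri((T,t((265,255),6,(310,160))),(W,v((387.5,148))),(S,t((192,297),7,(180,90)))); print('rim c3',R(c),R(ec))
s=bot.read_state();Rm=cv2.Rodrigues(np.array(s['tcp_rot']))[0];print(Rm.round(3))
```

```text
guard [681.8  80.3 217.2] [1.6 1.6] [557.4 122.  215. ] [1.8 1.8] 131.2
front dir [-0.31785793 -0.94813835] edge dir [ 0.94813835 -0.31785793]
mid [619.6 101.2 216.1]
lip [653.3 201.7]
tab [ 470.9 -410.5   67.4] [1.4 1.4] [ 498.4 -389.4   26. ] [2.6 2.6]
dish rim ctr top@48 [ 534.6 -335.7   48. ]
dish rim ctr scene@48 [ 539.2 -333.2   48. ]
pan [728.3  16.   48. ]
pan [ 724.5 -135.2   48. ]
pan [ 580.4 -130.8   48. ]
pan [584.4  22.9  48. ]
mug [782.6 -10.8  30. ]
jar [ 766.4 -118.6   30. ]
reel [ 737.1 -226.2   30. ]
drvh [ 583.8 -188.6   30. ]
drvt [ 701.4 -190.6   30. ]
body [560.9 -54.4  30. ]
----
tab far end [ 469.5 -416.2   66.8] [1.3 1.3]
tab near [ 503.1 -380.6   53.9] [1.4 1.4]
rim c [ 537.6 -340.1   27.4] [2.4 2.4]
W tab far@70 [ 470.  -416.7   70. ] near@70 [ 505.7 -377.4   70. ] rim@48 [ 540.  -339.9   48. ]
rim c3 [ 537.1 -338.6   41.1] [2.7 3.3 0.7]
[[-0.655 -0.001  0.756]
 [-0.756  0.001 -0.655]
 [-0.    -1.    -0.002]]
```

```bash
python3 -m jog '[[2.5,-3.7,-50,-0.5,85],[2.5,-3.7,-100,-0.5,85],[2.5,-3.7,-150,-0.5,85],[2.5,-3.7,-180,-0.5,60],[2.5,-3.7,-194,-0.5,40],[2.5,-3.7,-194,-0.5,30],[2.5,-3.7,-194,-0.5,5],[2.5,-3.7,-194,-0.5,5],[2.5,-3.7,-194,-0.5,5],[2.5,-3.7,-194,-0.5,5]]' 60
python3 - <<'E'
from h import *
snap('wrist','w2')
E
```

```text
time: 3.95
tool_pos: [0.486, -0.3998, 0.0643]
tcp_rot: [-0.774, 1.715, -1.721]
wrist_force: [0.2, 0.9, 6.7]
width: 0.111
```

View pics/w2.png

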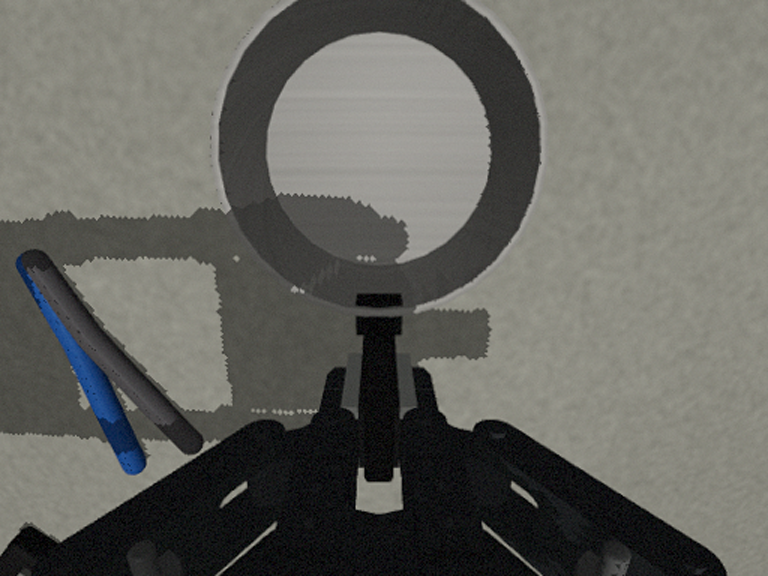

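```bash
python3 -m jog '[[0,0,20,0,5],[0,10,40,-10,5],[0,30,40,-20,5],[0,50,40,-30,5],[0,70,40,-40,5],[1,90,40,-50,5],[2,105,40,-60,5],[2,118,40,-70,5],[2,124,40,-80,5],[2,124,40,-90,5]]' 60
python3 - <<'E'
from h import *
snap('scene','s3')
crop('s3',130,60,330,210,'s3c')
E
```

```text
time: 5.25
tool_pos: [0.4866, -0.2742, 0.1031]
tcp_rot: [-0.684, -1.798, 1.798]
wrist_force: [0.4, -0.9, -0.9]
width: 0.106
4
```

View pics/s3c.png

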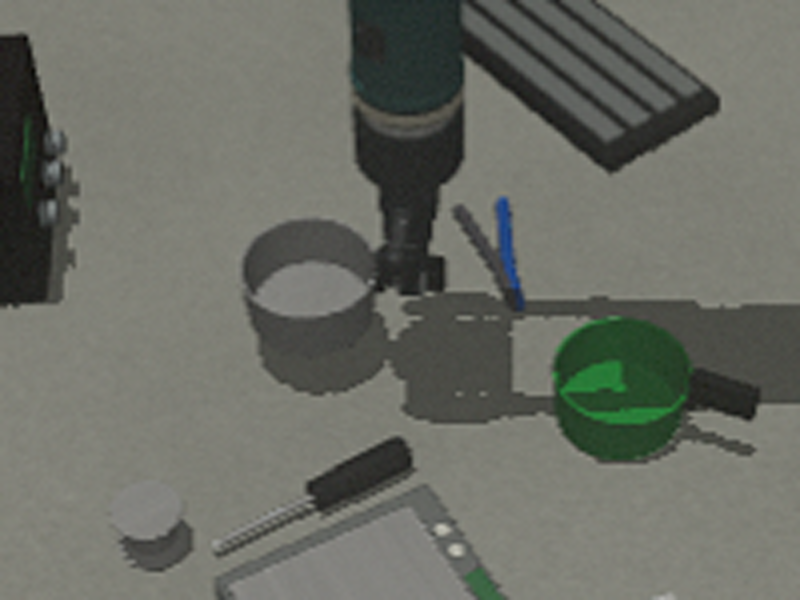

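```bash
python3 -m jog '[[0,0,-25,0,5],[0,0,-36.5,0,5],[0,0,-37.5,0,5],[0,0,-37.5,0,60],[0,0,-37.5,0,85],[0,0,-37.5,0,85],[0,0,10,0,85],[0,0,50,10,85],[0,0,50,20,85],[0,0,50,30,85]]' 60; python3 -m jog '[[0,0,0,10,85],[0,0,0,20,85],[0,0,0,30,85],[0,0,0,40,85],[0,0,0,50,85],[0,0,0,60,85],[0,0,0,70,85],[0,0,0,80,85],[0,0,0,90,85],[0,0,0,100,85]]'
```

```text
time: 6.55
tool_pos: [0.4874, -0.2751, 0.1537]
tcp_rot: [-0.207, -2.12, 2.122]
wrist_force: [0.3, 0.2, -0.7]
width: 1.0
time: 7.8
tool_pos: [0.4868, -0.2748, 0.1525]
tcp_rot: [-1.2, 1.222, -1.223]
wrist_force: [0.1, -0.3, -0.4]
width: 0.997
```

```bash
python3 -m jog '[[-4,4,0,10,85],[-8,8,0,20,85],[-11,10,0,30,85],[-11,10,0,40,85],[-11,10,0,50,85],[-11,10,0,50,85],[-11,10,0,50,85],[-11,10,0,50,85],[-11,10,0,50,85],[-11,10,0,50,85]]'
python3 - <<'E'
from h import *
snap('wrist','w4');snap('scene','s4');snap('top','t4')
E
```

```text
time: 9.05
tool_pos: [0.4758, -0.2648, 0.1522]
tcp_rot: [-1.496, 0.565, -0.565]
wrist_force: [-0.3, 0.0, 0.4]
width: 0.996
```

View pics/w4.png

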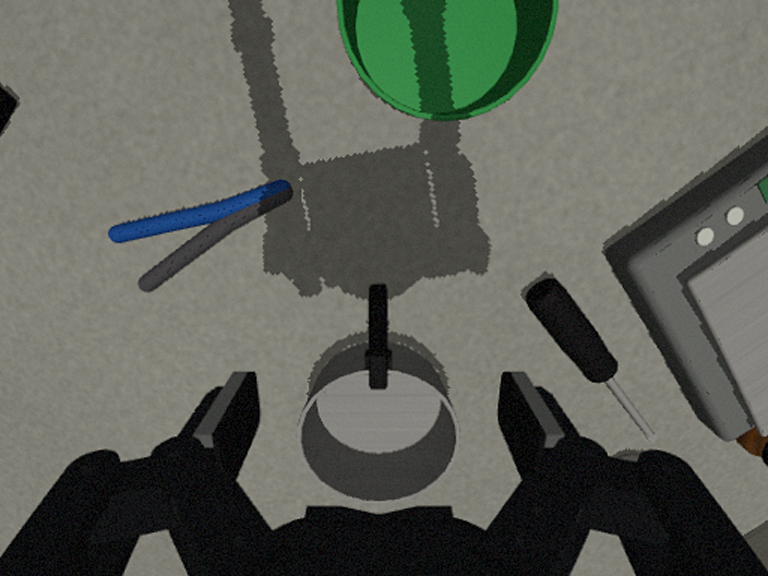

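View pics/s4.png

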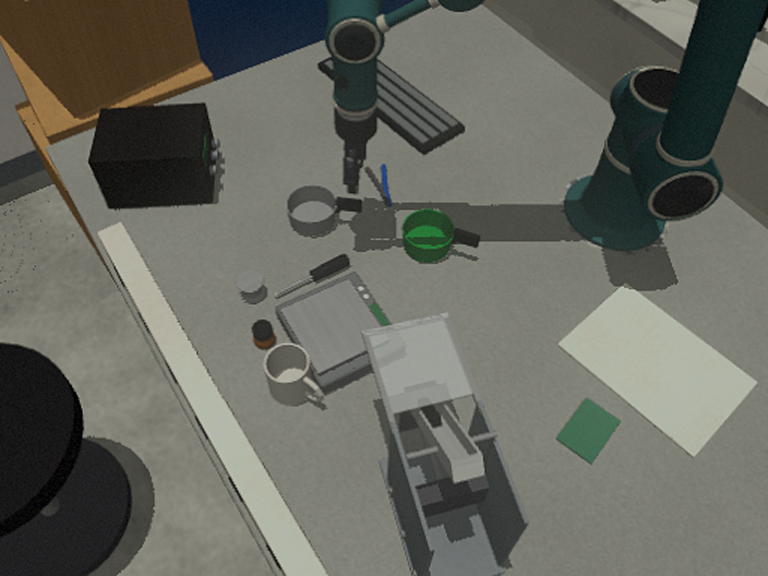

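View pics/t4.png

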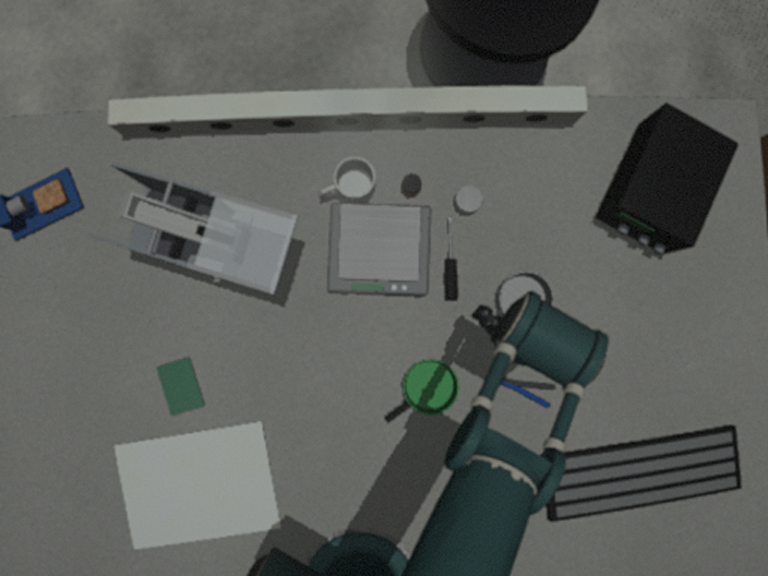

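Run:
```python
from h import *
R=lambda x:np.round(np.array(x)*1000,1)
W=load('w4');v=lambda a:(a[0]/1.5,a[1]/1.5)
f=atz(W,v((377,286)),.070); c=atz(W,v((379,434.5)),.048)
print(R(f),R(c)); d=(c-f)[:2];print(R(np.linalg.norm(d)),np.degrees(np.arctan2(d[1],d[0])))
u=d/np.linalg.norm(d); print('grip97 from end',R(f[:2]+u*.006)); print('grip97 from ctr',R(c[:2]-u*.097))
S4=load('s4')
s=bot.read_state();Rm=cv2.Rodrigues(np.array(s['tcp_rot']))[0];print(Rm.round(3),np.degrees(np.arctan2(Rm[1,0],Rm[0,0])),s['tool_pos'],proj(S4,[[*f[:2],.07],c])*1.5)
```

```text
[ 463.1 -254.9   70. ] [ 543.2 -324.1   48. ]
105.8 -40.83605228262735
grip97 from end [ 467.6 -258.8]
grip97 from ctr [ 469.8 -260.7]
[[ 0.75  -0.     0.661]
 [-0.661  0.     0.75 ]
 [-0.    -1.     0.   ]] -41.39709992854133 [ 0.47579737 -0.26476237  0.15227289] [[363.661389   200.1307101 ]
 [311.70284222 202.22198986]]
```

```bash
python3 -m jog '[[-6,4.5,-45,0.5,85],[-6,4.5,-85,0.5,85],[-6,4.5,-91,0.5,85],[-6,4.5,-91,0.5,85],[-6,4.5,-91,0.5,40],[-6,4.5,-91,0.5,5],[-6,4.5,-91,0.5,5],[-6,4.5,-91,0.5,5],[-6,4.5,-91,0.5,5],[-6,4.5,-91,0.5,5]]' 110
python3 - <<'E'
from h import *
snap('wrist','w5')
E
```

```text
time: 10.45
tool_pos: [0.4699, -0.2604, 0.0618]
tcp_rot: [-1.498, 0.558, -0.558]
wrist_force: [-1.4, -0.3, 5.5]
width: 0.099
```

View pics/w5.png

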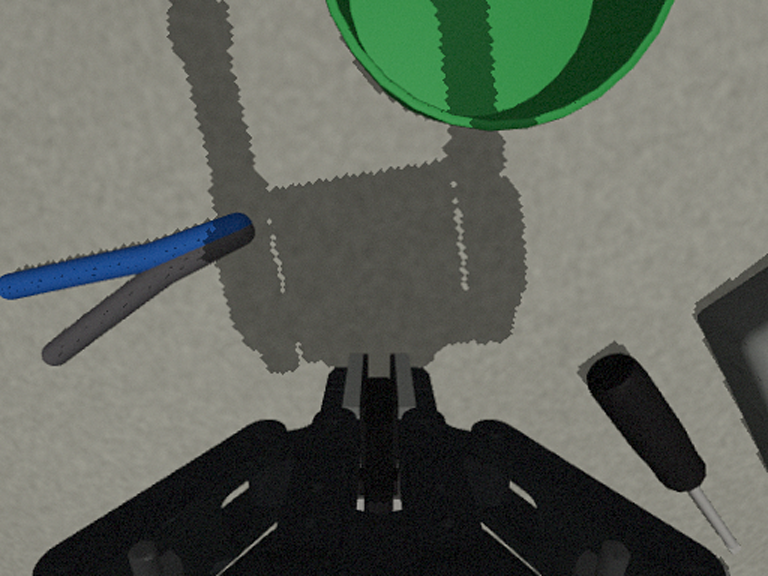

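```bash
python3 - <<'E'
from m import *
print('-----')
P={}
for n,a,b in (('rearHi',(415,178),(105,247)),('rearLo',(352,408),(280,206)),('relaytopR',(368,292),(190,250))):
    p,e=tri((T,t(a,5,(60,95))),(S,t(b,3.2609,(230,200)))); P[n]=p; print(n,R(p),R(e))
for a,b in ((g1,P['rearHi']),(g2,P['rearLo'])):
    d=(b-a)[:2]; print(np.degrees(np.arctan2(d[1],d[0])),R(np.linalg.norm(d)))
# predicted lip, paddle corners in both
x=-n; y=np.array([-x[1],x[0]])
W=lambda X,Y,Z: np.array([*(lip+x*X+y*Y),Z])
pts={'lip':W(0,0,.15),'lipL':W(0,.016,.15),'lipR':W(0,-.016,.15),'padTL':W(-.010,.032,.135),'padTR':W(-.010,-.032,.135),'padBL':W(-.010,.032,.065),'padBR':W(-.01,-.032,.065),'sideF+':W(.01,.068,0.01)}
for k_,X in pts.items():
    a=proj(T,X)[0];b=proj(S,X)[0]; print(k_,R(X),((a-[60,95])*5).round(),((b-[230,200])*3.2609).round())
E
python3 - <<'E'
from h import *
crop('top0',130,110,210,200,'c2',6.6); crop('scene0',235,205,335,280,'c3',8)
E
```

```text
guard [681.8  80.3 217.2] [1.6 1.6] [557.4 122.  215. ] [1.8 1.8] 131.2
front dir [-0.31785793 -0.94813835] edge dir [ 0.94813835 -0.31785793]
mid [619.6 101.2 216.1]
lip [653.3 201.7]
tab [ 470.9 -410.5   67.4] [1.4 1.4] [ 498.4 -389.4   26. ] [2.6 2.6]
dish rim ctr top@48 [ 534.6 -335.7   48. ]
dish rim ctr scene@48 [ 539.2 -333.2   48. ]
pan [728.3  16.   48. ]
pan [ 724.5 -135.2   48. ]
pan [ 580.4 -130.8   48. ]
pan [584.4  22.9  48. ]
mug [782.6 -10.8  30. ]
jar [ 766.4 -118.6   30. ]
reel [ 737.1 -226.2   30. ]
drvh [ 583.8 -188.6   30. ]
drvt [ 701.4 -190.6   30. ]
body [560.9 -54.4  30. ]
-----
rearHi [718.8 213.4 222.4] [1. 1.]
rearLo [606.8 248.1 214.5] [1.7 1.7]
relaytopR [667.6 239.9 204.9] [1.4 1.4]
74.4505087780743 138.1
68.57906714133738 135.4
6.6
8Traceback (most recent call last):
  File "<stdin>", line 9, in <module>
TypeError: bad operand type for unary -: 'str'
```

View pics/c2.png

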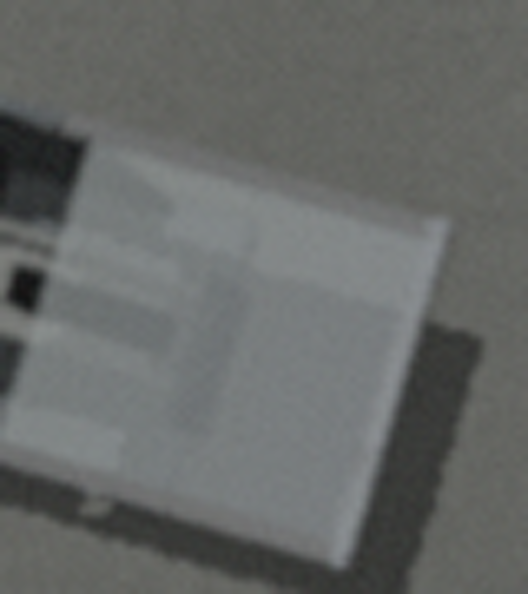

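View pics/c3.png

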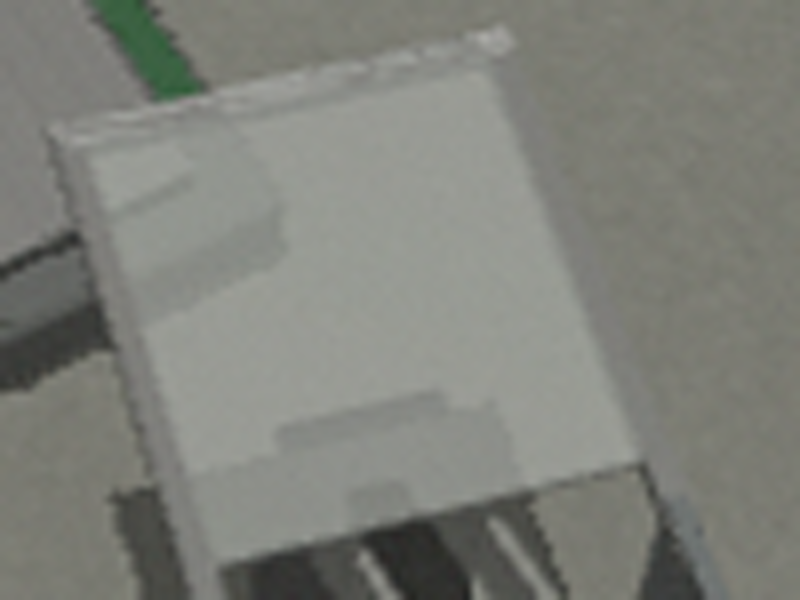

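```bash
sed -i 's/^for nme,uv in dict/for nme,uv in dict/; s/\bfor uv in ((340/for uv in ((340/' m.py
cat > d.py <<'E'
from h import *
import numpy as np
R=lambda x:np.round(np.array(x)*1000,1)
T=load('top0');S=load('scene0')
def t(a,s,o): return (a[0]/s+o[0],a[1]/s+o[1])
ang=np.radians(71.5); X=np.array([np.cos(ang),np.sin(ang)]); Y=np.array([-X[1],X[0]])
mid=np.array([.6196,.1012]); lip=mid+X*.106
W=lambda a,b,c: np.array([*(lip+X*a+Y*b),c])
loc=lambda p: (R([(p[:2]-lip)@X,(p[:2]-lip)@Y,p[2]]))
E
python3 - <<'E'
from d import *
c2=(6.6,(130,110));c3=(8,(235,205))
for n,a,b in (('bar hi',(445,220),(52,130)),('bar lo',(345,565),(515,38)),('in hi front',(425,236),(92,150)),('in lo front',(335,540),(493,72)),('in hi rear',(92,145),(222,565)),('in lo rear',(5,440),(640,462)),('pad near1',(228,268),(278,430)),('pad near2',(190,430),(440,390)),('knob',(97,505),None)):
    if b:
        p,e=tri((T,t(a,*c2)),(S,t(b,*c3))); print(n,loc(p),R(e))
    else: print(n,loc(atz(T,t(a,*c2),.15)),loc(atz(T,t(a,*c2),.22)))
for k,p in {'lip':W(0,0,.15),'padTL':W(-.01,.032,.135),'padTR':W(-.01,-.032,.135),'lipL':W(0,.016,.15)}.items():
    print(k,((proj(T,p)[0]-[130,110])*6.6).round(),((proj(S,p)[0]-[235,205])*8).round())
E
```

```text
bar hi [-105.9  -66.9  221.3] [1.2 1.2]
bar lo [-107.2   66.6  214.5] [2.8 2.8]
in hi front [-99.6 -58.4 217.5] [2.4 2.4]
in lo front [-100.4   58.6  210.2] [2.5 2.5]
in hi rear [ 29.8 -56.5 217.7] [1. 1.]
in lo rear [ 28.   58.  214.4] [1. 1.]
pad near1 [-23.8 -27.4 178.4] [4.2 4.2]
pad near2 [-28.4  29.3 164.8] [2.8 2.8]
knob [  2.2  70.3 150. ] [-14.4  69.9 220. ]
lip [156. 336.] [377. 528.]
padTL [163. 424.] [470. 494.]
padTR [212. 271.] [254. 546.]
lipL [144. 374.] [432. 514.]
```

Run:
```python
from d import *
c2=(6.6,(130,110));c3=(8,(235,205))
for a in ((253,275),(210,435),(228,268),(190,430),(205,262),(170,425)):
  print('T',a,*[loc(atz(T,t(a,*c2),z)) for z in (.135,.15,.165)])
for a in ((278,430),(440,390),(280,450),(447,408)):
  print('S',a,*[loc(atz(S,t(a,*c3),z)) for z in (.135,.15,.165)])
im=np.asarray(load('top0')['pixels'])[125:185,140:205,::-1].astype(float)
im=cv2.GaussianBlur(im.astype(np.float32),(0,0),.7)
a=np.clip((im-70)*3,0,255).astype(np.uint8); cv2.imwrite('pics/e1.png',cv2.resize(a,None,fx=10,fy=10,interpolation=cv2.INTER_CUBIC)[:600])
im=np.asarray(load('scene0')['pixels'])[210:280,240:325,::-1].astype(float)
print(im.mean()); a=np.clip((im-80)*2.2,0,255).astype(np.uint8); cv2.imwrite('pics/e2.png',cv2.resize(a,None,fx=8,fy=8,interpolation=cv2.INTER_CUBIC))
```

```text
T (253, 275) [-26.2 -35.  135. ] [-29.4 -33.8 150. ] [-32.5 -32.6 165. ]
T (210, 435) [-29.2  30.7 135. ] [-32.3  31.1 150. ] [-35.5  31.5 165. ]
T (228, 268) [-15.8 -34.8 135. ] [-19.1 -33.6 150. ] [-22.3 -32.4 165. ]
T (190, 430) [-21.   31.1 135. ] [-24.2  31.5 150. ] [-27.4  31.9 165. ]
T (205, 262) [ -6.2 -34.4 135. ] [ -9.6 -33.2 150. ] [-13. -32. 165.]
T (170, 425) [-12.7  31.5 135. ] [-16.   31.9 150. ] [-19.3  32.3 165. ]
S (278, 430) [-43.3 -15.2 135. ] [-36. -18. 150.] [-28.8 -20.9 165. ]
S (440, 390) [-43.8  33.8 135. ] [-36.5  30.2 150. ] [-29.2  26.6 165. ]
S (280, 450) [-37.  -16.4 135. ] [-29.9 -19.2 150. ] [-22.7 -22.1 165. ]
S (447, 408) [-37.7  34.  135. ] [-30.5  30.3 150. ] [-23.4  26.7 165. ]
128.77512605042017
```

View pics/e1.png

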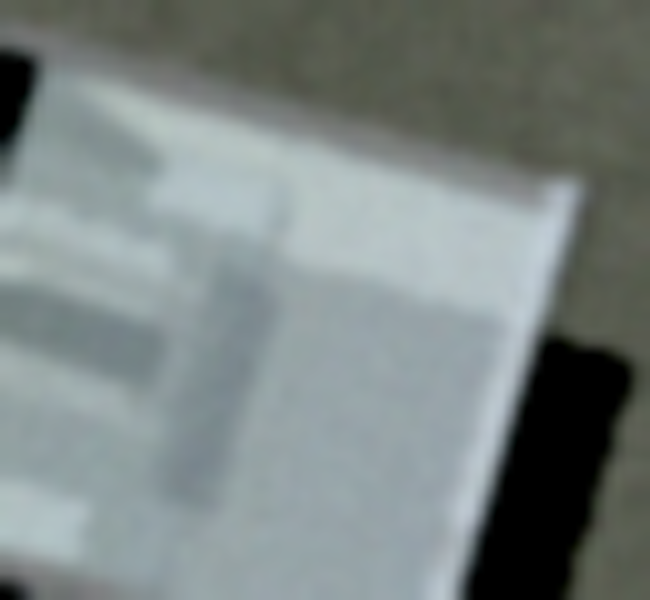

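View pics/e2.png

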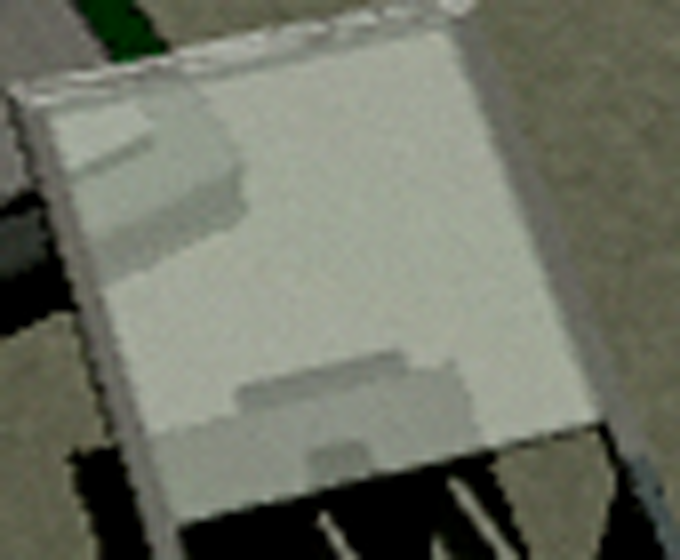

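Run:
```python
from d import *
c2=(6.6,(130,110))
im=np.asarray(S['pixels'])[:,:,::-1].copy()
big=cv2.resize(im[215:300,285:385],None,fx=8,fy=8,interpolation=cv2.INTER_CUBIC)[:600]
for z in (0,.05,.1,.15,.19,.22):
    p=atz(T,t((97,505),*c2),z); q=proj(S,p)[0]; print(z,loc(p),q)
    u=tuple(int(round(a)) for a in (q-[285,215])*8+4); cv2.circle(big,u,3,(0,0,255),-1)
cv2.imwrite('pics/knob.png',big)
c=np.asarray(T['pixels'])[170:205,120:170,::-1]; cv2.imwrite('pics/knob2.png',cv2.resize(c,None,fx=14,fy=14,interpolation=cv2.INTER_CUBIC))
```

```text
0 [37.6 71.1  0. ] [309.92885612 304.41865161]
0.05 [25.8 70.8 50. ] [310.65736806 291.96192264]
0.1 [ 14.   70.5 100. ] [311.4270865  278.68661647]
0.15 [  2.2  70.3 150. ] [312.24130365 264.51404879]
0.19 [ -7.3  70.1 190. ] [312.92712248 252.47090325]
0.22 [-14.4  69.9 220. ] [313.4628746 242.9945916]
```

View pics/knob.png

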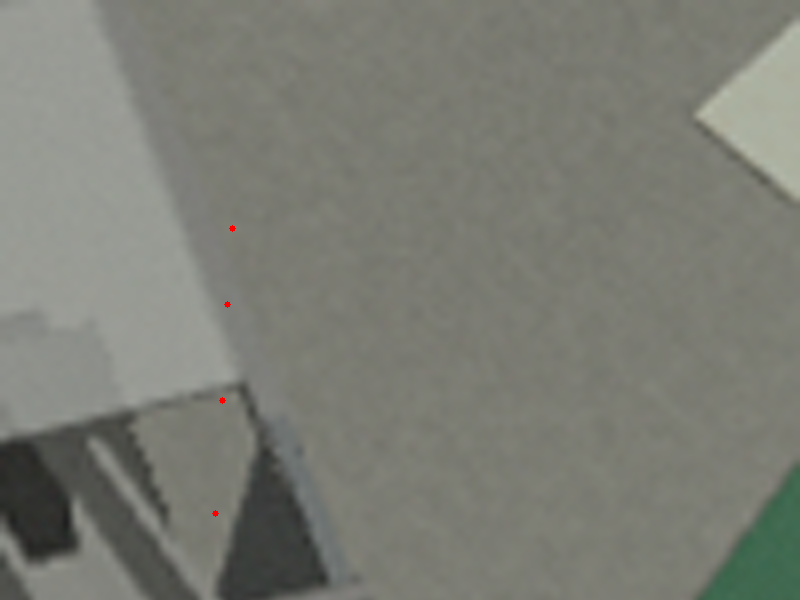

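View pics/knob2.png

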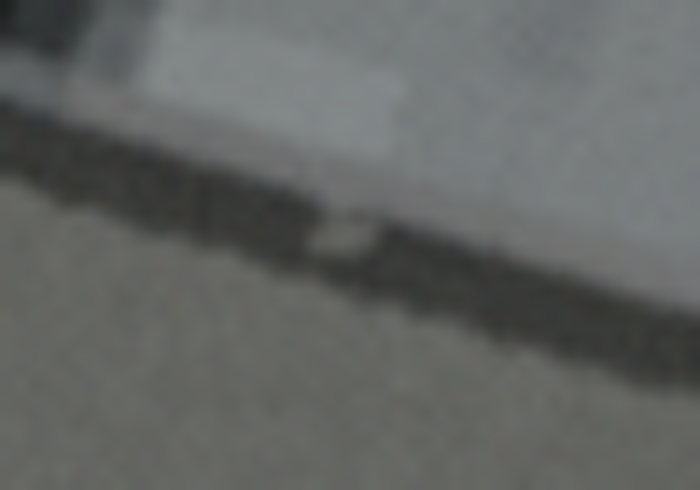

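```bash
python3 -m jog '[[0,0,35,0,5],[0,10,72,0,5],[2,60,72,4,5],[4,115,72,8,5],[6,170,72,12,5],[9,225,72,16,5],[11,275,72,20,5],[13,310,72,22.4,5],[13,319,72,22.4,5],[13,319,72,22.4,5]]' 110
python3 - <<'E'
from h import *
snap('top','t6');snap('scene','s6')
s=bot.read_state();Rm=cv2.Rodrigues(np.array(s['tcp_rot']))[0];print(np.degrees(np.arctan2(Rm[1,0],Rm[0,0])))
E
```

```text
time: 11.75
tool_pos: [0.4824, 0.0588, 0.1328]
tcp_rot: [-1.557, 0.253, -0.252]
wrist_force: [-0.9, 0.6, -0.1]
width: 0.094
-18.53413394395249
```

View pics/t6.png

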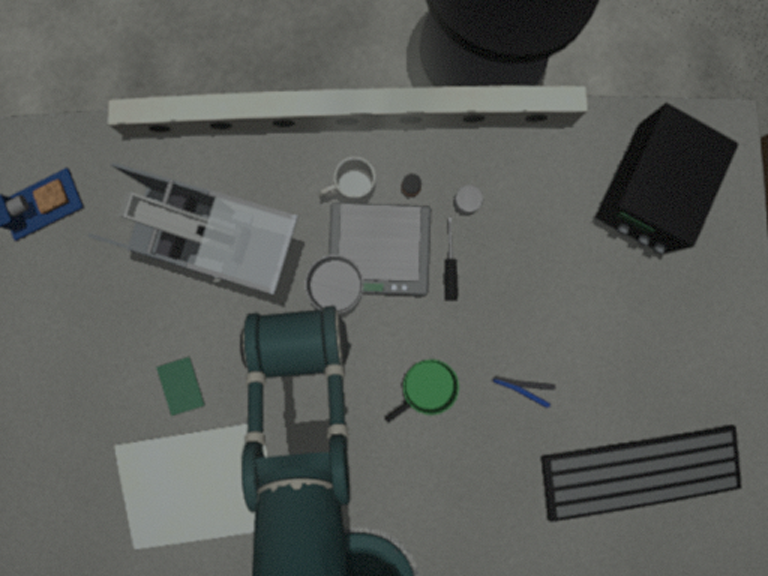

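View pics/s6.png

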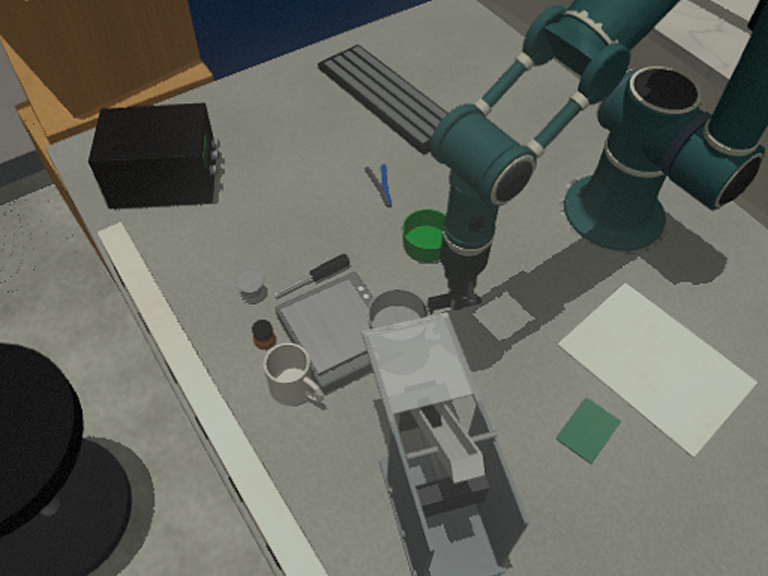

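Run:
```python
from d import *
A=load('t6');B=load('s6')
v=lambda a:(a[0]/1.5,a[1]/1.5)
p,e=tri((A,v((294,342))),(B,v((483,157)))); print('drum',R(p),R(e))
crop('t6',195,160,255,220,'t6c',10); crop('s6',235,185,325,250,'s6c',8)
tc=np.array([.4824,.0588]); u=-Y
c=np.array([*(tc+u*.096),.1195]); print('pred ctr',R(c),loc(c), proj(A,c),proj(B,c))
th=np.linspace(0,2*np.pi,60)
for nm,C,tag,(x0,y0,x1,y1,s) in (('a',A,'t6c',(195,160,255,220,10)),('b',B,'s6c',(235,185,325,250,8))):
    im=cv2.imread(f'pics/{tag}.png')
    for rr,zz,col in ((.052,.1195,(0,0,255)),(.048,.0715,(0,255,0))):
        P=np.c_[c[0]+rr*np.cos(th),c[1]+rr*np.sin(th),np.full(60,zz)]
        for q in proj(C,P): cv2.circle(im,tuple(int(k) for k in ((q-[x0,y0])*s+s/2)),2,col,-1)
    cv2.imwrite(f'pics/{tag}o.png',im)
```

```text
drum [482.4  61.  451.8] [2. 2.]
10
8
pred ctr [573.4  28.3 119.5] [-189.7   20.7  119.5] [[221.88871306 190.54767825]] [[266.75502165 207.72976194]]
```

View pics/t6co.png

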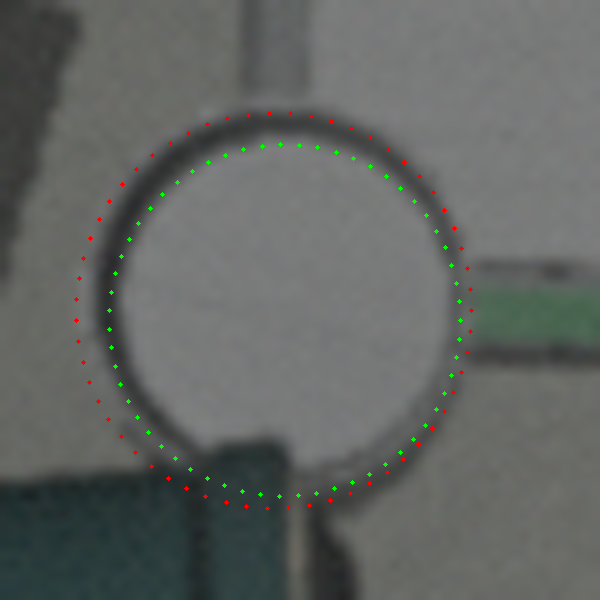

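View pics/s6co.png

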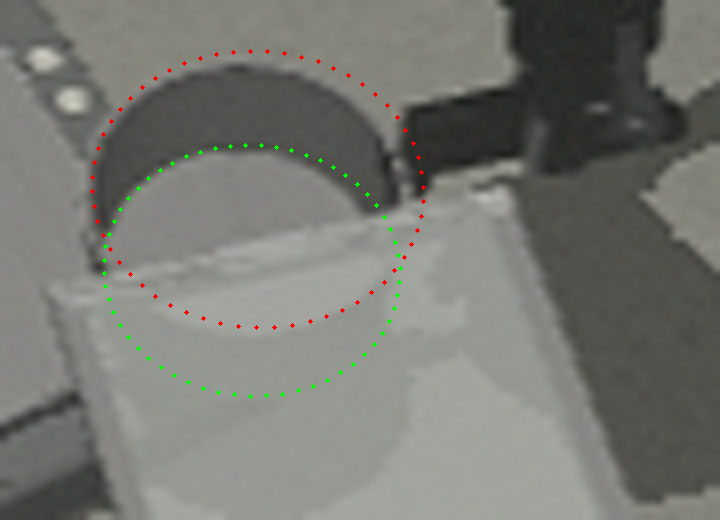

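Run:
```python
from h import *
import cv2
im=cv2.imread('pics/t6c.png'); a=np.clip((im.astype(float)-40)*1.8,0,255).astype(np.uint8)
for k in range(0,600,50): cv2.line(a,(k,0),(k,8),(0,255,255),1); cv2.line(a,(0,k),(8,k),(0,255,255),1)
cv2.imwrite('pics/t6e.png',a)
im=cv2.imread('pics/s6c.png'); a=np.clip((im.astype(float)-50)*1.6,0,255).astype(np.uint8)
cv2.imwrite('pics/s6e.png',a)
```

```text
(no output)
```

View pics/t6e.png

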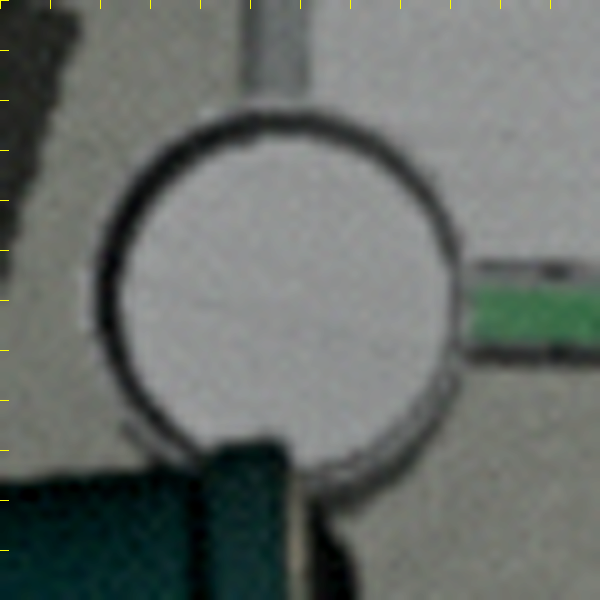

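View pics/s6e.png

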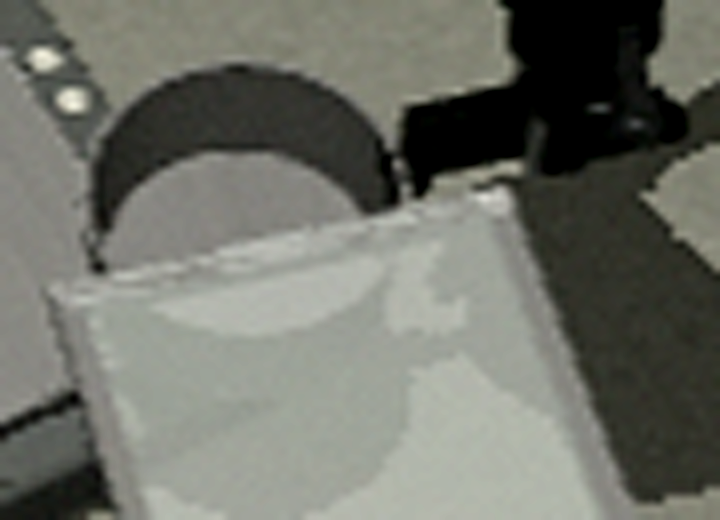

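```bash
cat > fit.py <<'E'
from d import *
from scipy.optimize import least_squares
th=np.linspace(0,2*np.pi,361)
def model(p,r,h):
    ax=np.array([p[3],p[4],0]); Rr=cv2.Rodrigues(ax)[0]
    L=np.c_[r*np.cos(th),r*np.sin(th),np.full(361,h)]
    return L@Rr.T+p[:3]
def dish_fit(obs,p0,tilt=True):
    # obs: list of (cam, r, h, pts)
    def f(q):
        p=np.r_[q,0,0] if not tilt else q
        res=[]
        for C,r,h,pts in obs:
            c=proj(C,model(p,r,h))
            for u in pts: res.append(np.min(np.linalg.norm(c-u,axis=1)))
        if tilt: res+= list(np.array(q[3:])*5)
        return np.array(res)
    s=least_squares(f,p0 if tilt else p0[:3],diff_step=1e-4); return s.x,f(s.x)
E
python3 - <<'E'
from fit import *
A=load('t6');B=load('s6')
a=lambda L:[np.array([x/10+195-.5,y/10+160-.5]) for x,y in L]
b=lambda L:[np.array([x/8+235-.5,y/8+185-.5]) for x,y in L]
obs=[(A,.049,0,a([(97,300),(283,112),(150,165),(395,160),(125,400),(455,230)])),
 (A,.0452,-.044,a([(120,300),(285,138),(165,180),(447,300),(210,455)])),
 (B,.049,0,b([(240,65),(130,125),(340,110),(388,165),(95,190)])),
 (B,.0452,-.044,b([(240,150),(160,180),(330,180),(365,212)]))]
for tl in (True,False):
    p,r=dish_fit(obs,np.array([.573,.028,.1195,0,0]),tl); print(R(p[:3]),np.degrees(p[3:]) if tl else '',loc(p[:3]),np.round(r,2))
E
```

```text
[578.2  28.2 114.9] [0.0335795  1.64364402] [-188.4   16.1  114.9] [0.74 0.3  0.5  0.6  0.21 0.5  0.04 0.52 1.08 0.33 0.06 0.87 1.03 1.04
 0.67 0.68 0.83 0.07 0.34 0.48 0.   0.14]
[577.2  28.1 115.4]  [-188.8   17.   115.4] [0.7  0.15 0.27 0.42 0.36 0.56 0.09 0.34 0.98 0.4  0.11 0.71 1.12 1.22
 0.91 0.46 0.88 0.24 0.55 0.7 ]
```

```bash
python3 -m jog '[[3,-1,0,0,5],[9,18,0,0,5],[15,37,0,0,5],[22,56,0,0,5],[28,75,0,0,5],[35,94,0,0,5],[40.4,111.4,0,0,5],[40.4,111.4,0,0,5],[40.4,111.4,0,0,5],[40.4,111.4,0,0,5]]' 110
python3 - <<'E'
from d import *
snap('top','t7');snap('scene','s7')
crop('t7',130,110,250,200,'t7c',6.6);crop('s7',225,150,345,240,'s7c',6.6)
s=bot.read_state(); print(s['wrist_force'],loc(np.array(s['tool_pos'])))
E
```

```text
time: 13.1
tool_pos: [0.5229, 0.1695, 0.1331]
tcp_rot: [-1.556, 0.254, -0.253]
wrist_force: [-1.0, 1.0, -0.4]
width: 0.095
6.6
6.6
[ 0.82337286 -0.63226586 -1.27924228] [-71.8 113.3 133.3]
```

View pics/t7c.png

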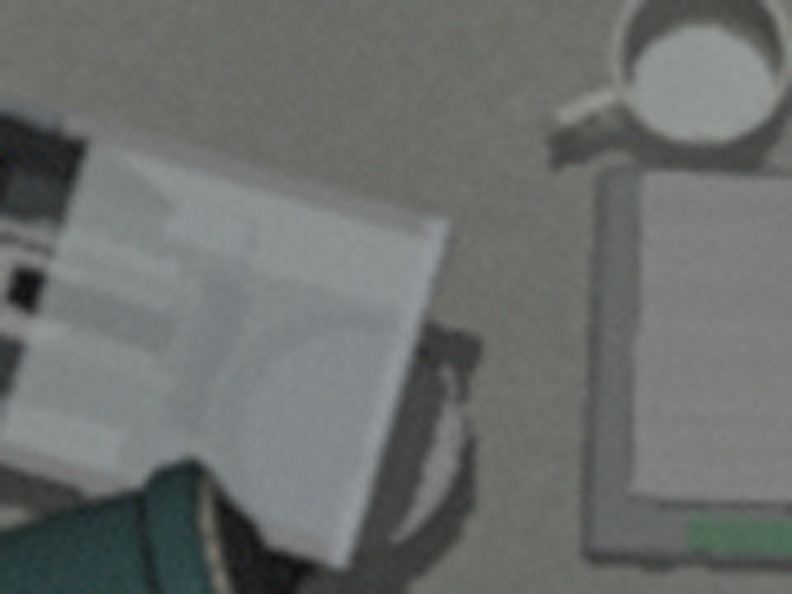

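View pics/s7c.png

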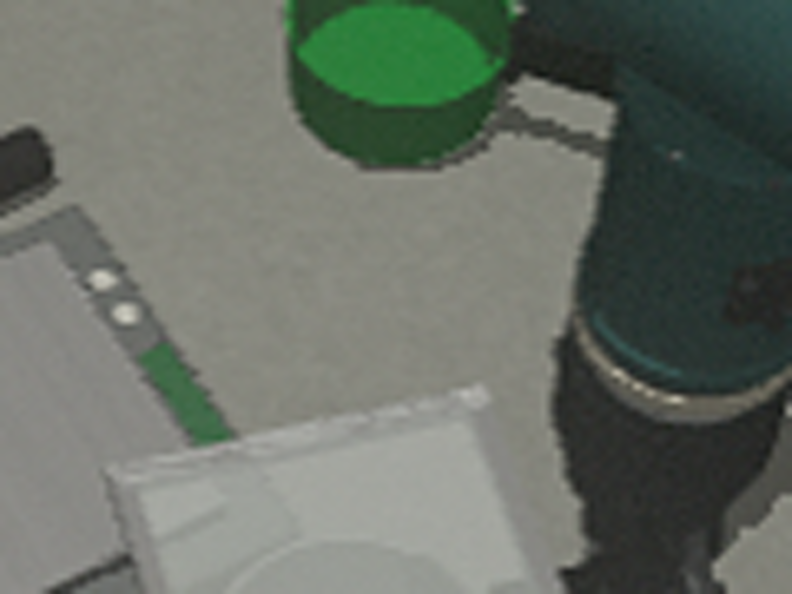

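```bash
python3 -m jog '[[1.3,3.8,0,0,5],[2.2,6.6,0,0,5],[9.8,29.2,0,0,5],[9.8,29.2,0,0,5],[9.8,29.2,0,0,5],[9.8,29.2,0,0,5],[9.8,29.2,0,0,5],[9.8,29.2,0,0,5],[9.8,29.2,0,0,5],[9.8,29.2,0,0,5]]' 110
python3 - <<'E'
from d import *
snap('top','t8');snap('scene','s8')
crop('t8',110,110,230,200,'t8c',6.6);crop('s8',225,190,345,280,'s8c',6.6)
s=bot.read_state(); print(s['wrist_force'],np.array(s['wrist_force'])[:2]@X,loc(np.array(s['tool_pos'])))
E
```

```text
time: 14.45
tool_pos: [0.5328, 0.1993, 0.1332]
tcp_rot: [-1.556, 0.254, -0.253]
wrist_force: [-1.1, -2.0, -3.0]
width: 0.098
6.6
6.6
[-1.93137233 -2.10346469 -2.78254464] -2.6075987564060394 [-40.5 113.5 133.2]
```

View pics/t8c.png

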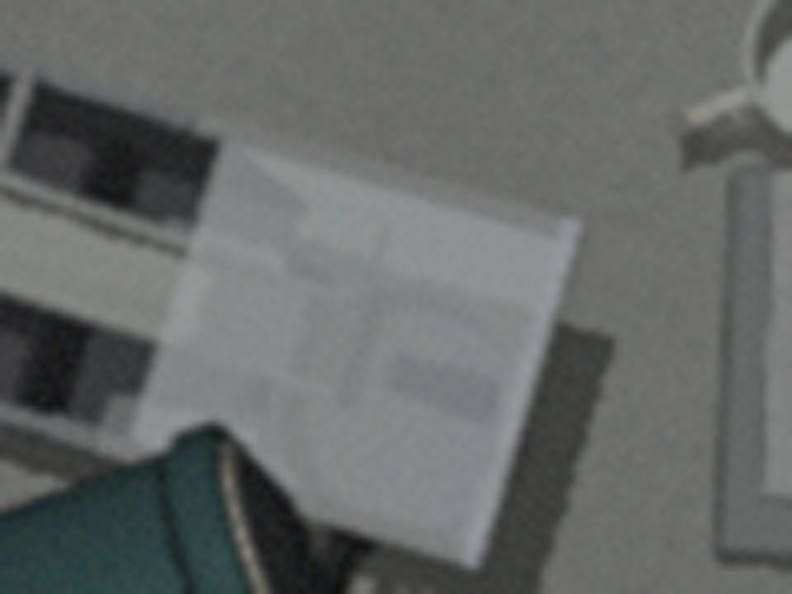

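View pics/s8c.png

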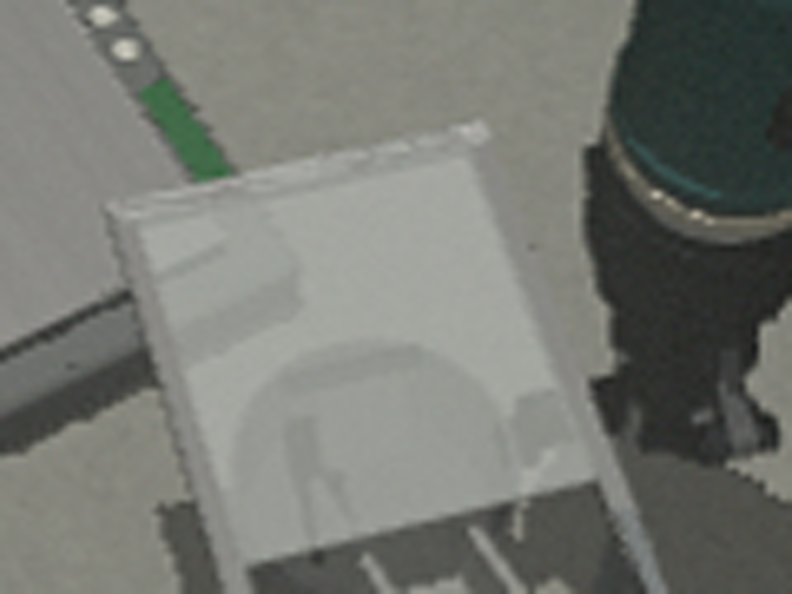

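```bash
python3 -m jog '[[-3,-9,0,0,5],[-9,-26,0,0,5],[-15,-45,0,0,5],[-21,-64,0,0,5],[-28,-83,0,0,5],[-34,-102,0,0,5],[-40,-121,0,0,5],[-45,-136,0,0,5],[-47.6,-142,0,0,5],[-47.6,-142,0,0,5]]' 110
python3 - <<'E'
from d import *
snap('top','t9');snap('scene','s9')
crop('t9',60,100,300,280,'t9c',3.3);crop('s9',190,160,350,280,'s9c',5)
s=bot.read_state(); print(s['wrist_force'],s['tool_pos'])
E
```

```text
time: 15.8
tool_pos: [0.4853, 0.0571, 0.1333]
tcp_rot: [-1.556, 0.254, -0.254]
wrist_force: [0.4, 0.9, -1.7]
width: 0.097
3.3
5
[-8.86961070e-05  4.54589147e-01 -1.34631212e+00] [0.48566591 0.05760057 0.13337578]
```

View pics/t9c.png

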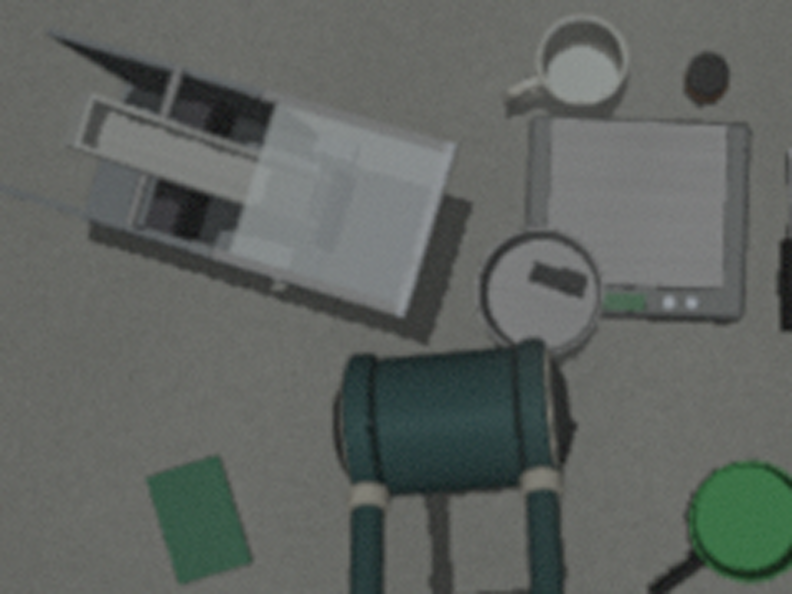

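View pics/s9c.png

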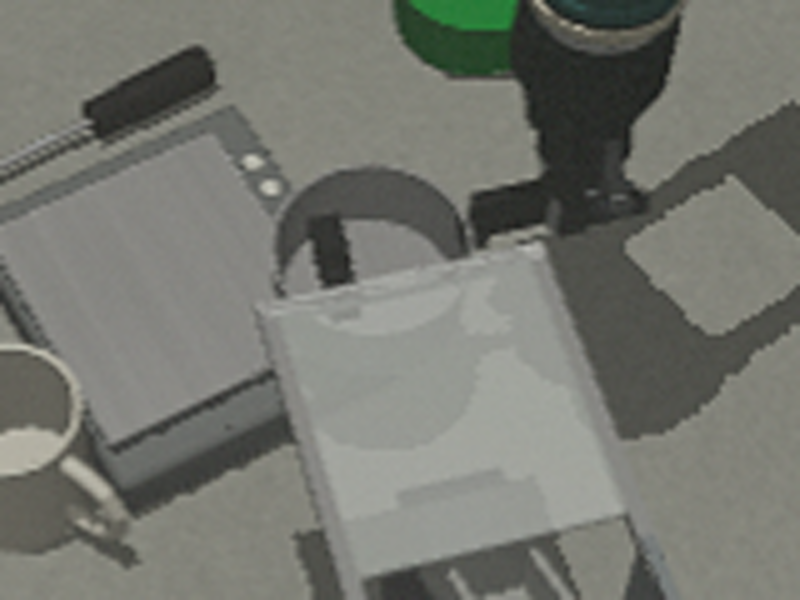

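Run:
```python
from h import *
def enh(tag,b,out,s,lo,g):
    x0,y0,x1,y1=b
    im=np.asarray(load(tag)['pixels'])[y0:y1,x0:x1,::-1].astype(float)
    return cv2.resize(np.clip((im-lo)*g,0,255).astype(np.uint8),None,fx=s,fy=s,interpolation=cv2.INTER_CUBIC)
a=enh('t9',(135,115,200,185),'',6,60,2.5);b=enh('top0',(135,115,200,185),'',6,60,2.5)
cv2.imwrite('pics/cmp.png',np.hstack([b,a]))
cv2.imwrite('pics/dish9.png',np.hstack([enh('t9',(200,165,250,215),'',7,30,2),enh('s9',(240,190,290,240),'',7,30,1.8)]))
```

```text
(no output)
```

View pics/cmp.png

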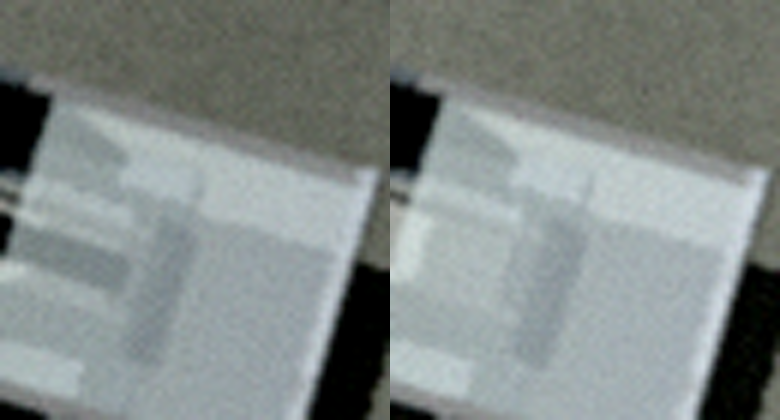

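View pics/dish9.png

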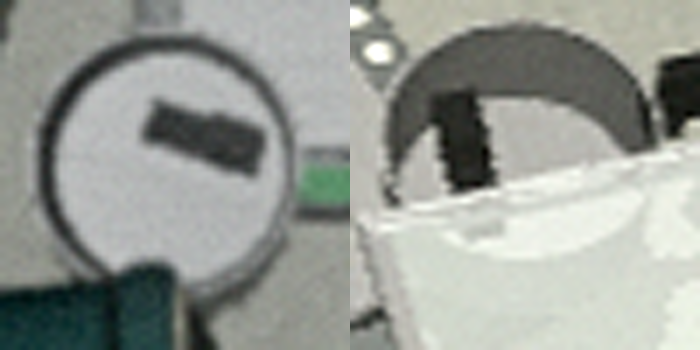

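```bash
python3 -m jog '[[6,-7,3,0,5],[16,-18,5,0,5],[27,-31,5,0,5],[38,-43,5,0,5],[49,-55,5,0,5],[60,-68,5,0,5],[69,-78,5,0,5],[73.7,-83.5,5,0,5],[73.7,-83.5,5,0,5],[73.7,-83.5,5,0,5]]' 110
python3 - <<'E'
from d import *
snap('top','t10');snap('scene','s10')
crop('t10',190,120,310,210,'t10c',6.6);crop('s10',150,170,270,260,'s10c',6.6)
s=bot.read_state(); print(s['wrist_force'],s['tool_pos'])
E
```

```text
time: 17.15
tool_pos: [0.5587, -0.0259, 0.1381]
tcp_rot: [-1.556, 0.254, -0.253]
wrist_force: [0.1, -0.6, -1.6]
width: 0.093
6.6
6.6
[-0.49409985  0.17328668 -1.85863729] [ 0.55870042 -0.02576555  0.13822742]
```

View pics/t10c.png

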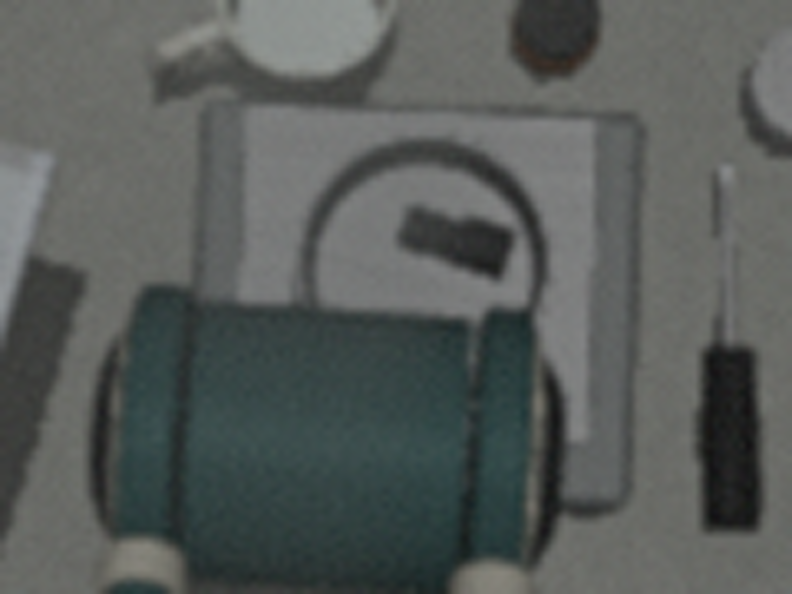

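View pics/s10c.png

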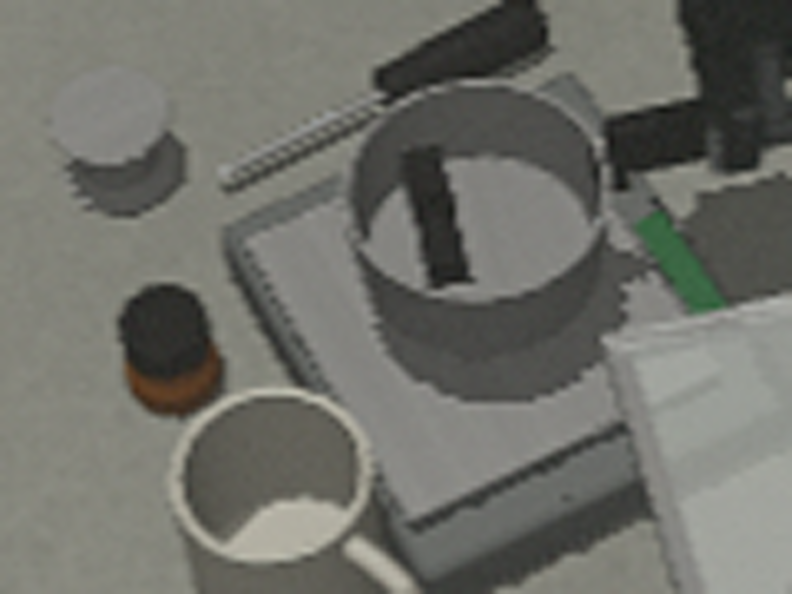

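Run:
```python
from h import *
crop('scene0',175,175,275,265,'pan_s',7);crop('top0',215,130,295,200,'pan_t',8)
im=np.asarray(load('s10')['pixels'])[175:225,195:255,::-1].astype(float)
cv2.imwrite('pics/d10.png',cv2.resize(np.clip((im-15)*2,0,255).astype(np.uint8),None,fx=12,fy=12,interpolation=cv2.INTER_CUBIC))
```

```text
6.666666666666667
8
```

View pics/pan_s.png

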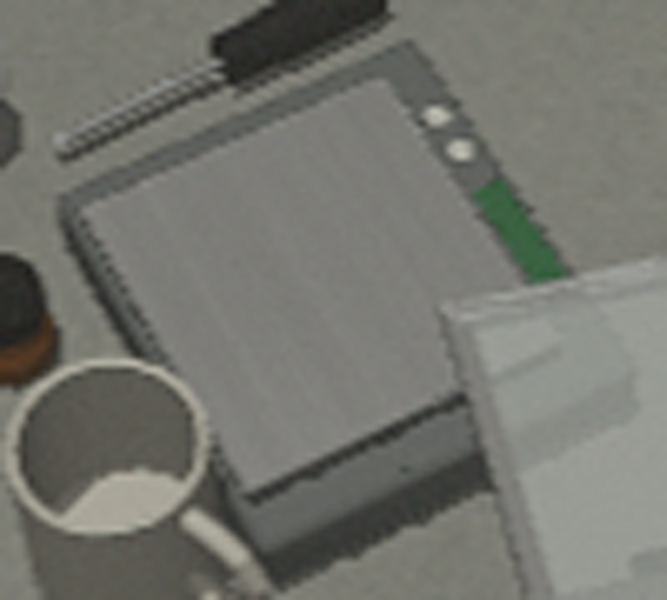

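View pics/pan_t.png

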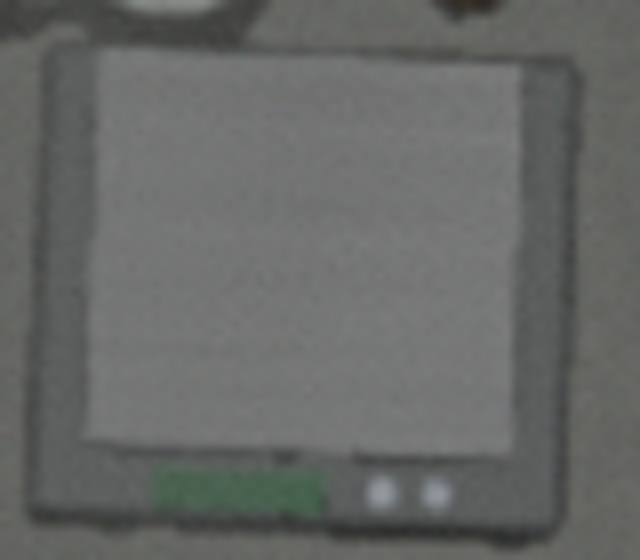

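View pics/d10.png

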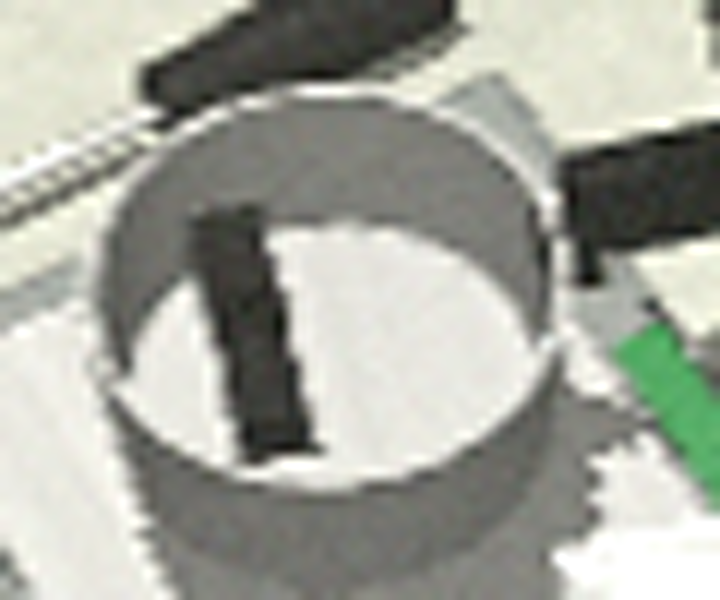

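Run:
```python
from fit import *
A=load('t10');B=load('s10')
tt=lambda L,s,o:[np.array([x/s+o[0]-.5+.5/s*0,y/s+o[1]-.5]) for x,y in L]
pt=tt([(97,48),(521,65),(512,455),(85,440)],8,(215,130))
ps=tt([(385,80),(85,208),(250,495)],6.6667,(175,175))
for q in pt: print('T pan',R(atz(T,q,.048)))
print('T ctr',R(np.mean([atz(T,q,.048) for q in pt],axis=0)))
for q in ps: print('S pan',R(atz(S,q,.048)))
print('S ctr', R((atz(S,ps[0],.048)+atz(S,ps[2],.048))/2))
for i,j in ((0,2),(1,1),(2,0)): print('tri',[R(k) for k in tri((T,pt[[2,1,0][i]]),(S,ps[i]))]) if 1 else 0
a=lambda L:tt(L,6.6,(190,120)); b=lambda L:tt(L,12,(195,175))
obs=[(A,.052,0,a([(425,138),(330,185),(515,180),(549,250)])),(A,.0452,-.044,a([(425,160),(345,205),(318,260),(533,265)])),
(B,.052,0,b([(325,82),(180,145),(95,310),(470,120),(555,210)])),(B,.0452,-.044,b([(350,222),(480,275),(135,355),(425,245)]))]
for tl in (True,False):
    p,r=dish_fit(obs,np.array([.654,-.057,.12,0,0]),tl); print(R(p[:3]),np.degrees(p[3:]) if tl else '',np.round(r,2))
```

```text
T pan [731.6  16.1  48. ]
T pan [ 721.8 -132.2   48. ]
T pan [ 585.1 -124.9   48. ]
T pan [594.1  23.3  48. ]
T ctr [658.2 -54.4  48. ]
S pan [ 584.2 -119.7   48. ]
S pan [ 720.2 -131.5   48. ]
S pan [731.3  17.8  48. ]
S ctr [657.8 -51.   48. ]
tri [array([ 583.9, -124.1,   43.2]), array([1.9, 1.9])]
tri [array([ 721. , -131.6,   48.7]), array([0.9, 0.9])]
tri [array([731.4,  16.5,  46.2]), array([0.6, 0.6])]
[650.9 -56.2 120. ] [-2.76958368 -2.6940972 ] [ 0.29  0.8   0.08  0.15  1.24  0.17  0.05  0.21  0.3   0.96  0.13  0.15
  0.59  0.4   0.31  0.28  0.07 -0.24 -0.24]
[652.2 -57.4 120. ]  [0.09 0.8  0.62 0.63 1.64 0.13 0.32 0.18 0.4  0.88 0.8  0.09 0.36 0.62
 0.17 0.42 0.15]
```

```bash
python3 -m jog '[[3,2,-6,0,5],[6,4,-12,0,5],[6,4,-18,0,5],[6,4,-20,0,5],[6,4,-22,0,5],[6,4,-23,0,5],[6,4,-24,0,5],[6,4,-24,0,5],[6,4,-24,0,5],[6,4,-24,0,5]]' 110
python3 - <<'E'
from d import *
for i in range(1): snap('scene','s11')
snap('top','t11')
crop('s11',150,170,270,260,'s11c',6.6)
s=bot.read_state(); print(s['wrist_force'],s['torque'],s['tool_pos'])
E
```

```text
time: 18.5
tool_pos: [0.5652, -0.0222, 0.1144]
tcp_rot: [-1.556, 0.253, -0.253]
wrist_force: [0.0, -0.3, -1.4]
width: 0.099
6.6
[-0.09734443 -0.06793069 -1.93438898] [0.0562192  0.11129246 0.00262097] [ 0.56516498 -0.02217664  0.11436759]
```

View pics/s11c.png

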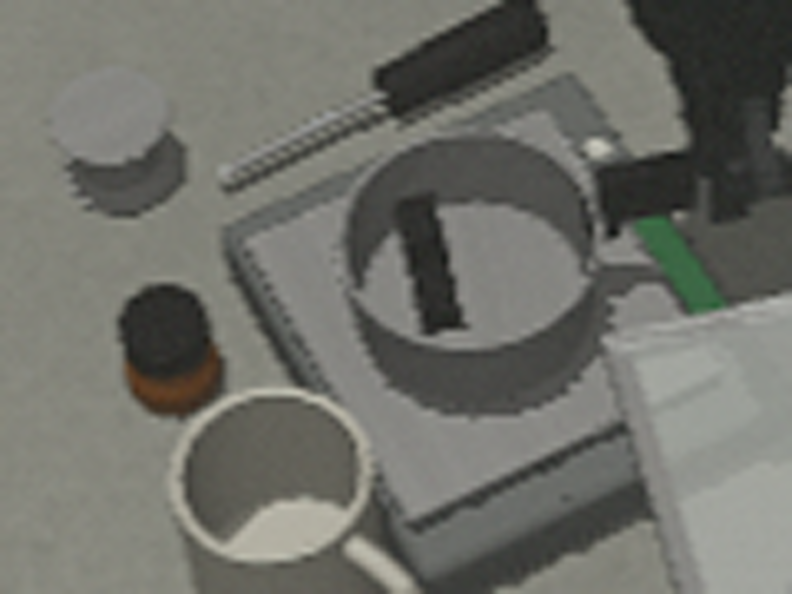

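```bash
python3 -m jog '[[0,0,-1,0,5],[0,0,-2,0,5],[0,0,-2.5,0,5],[0,0,-3,0,5],[0,0,-3,0,5],[0,0,-3.5,0,5],[0,0,-3.5,0,5],[0,0,-4,0,5],[0,0,-4,0,5],[0,0,-4,0,5]]' 110
python3 - <<'E'
from d import *
s=bot.read_state(); print(s['wrist_force'],s['torque'],s['tool_pos'])
snap('scene','s12');snap('top','t12')
crop('t12',190,120,310,210,'t12c',6.6);crop('s12',190,175,250,220,'s12c',12)
E
```

```text
time: 19.85
tool_pos: [0.5652, -0.0222, 0.1103]
tcp_rot: [-1.556, 0.253, -0.253]
wrist_force: [0.4, 0.7, -1.3]
width: 0.096
[ 0.4255839   0.67362067 -1.29606866] [0.02372722 0.10011561 0.00097729] [ 0.56516212 -0.02215374  0.11033624]
6.6
12
```

View pics/s12c.png

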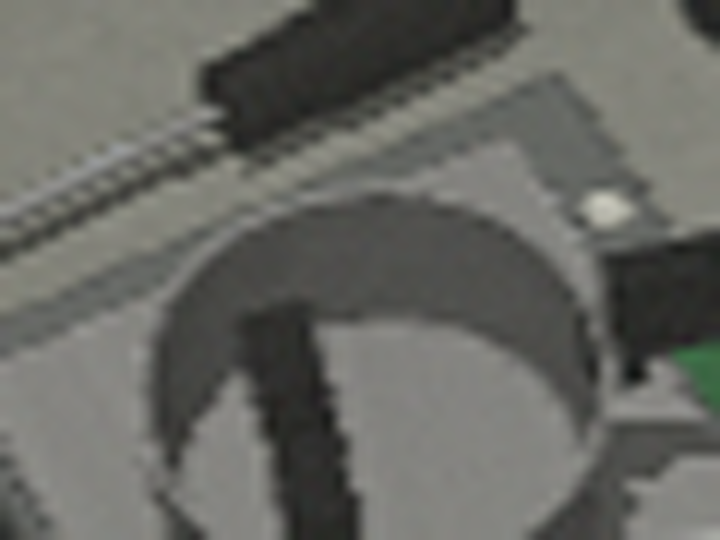

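View pics/t12c.png

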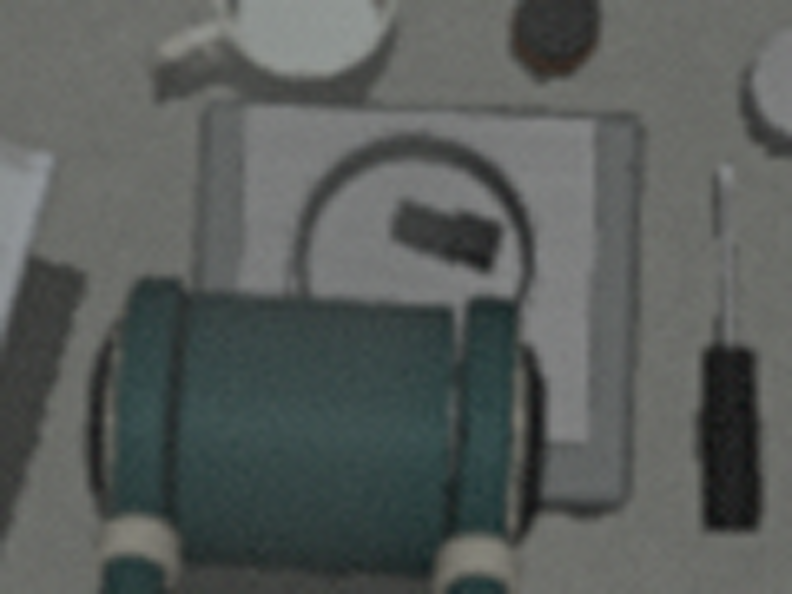

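```bash
python3 -m jog '[[0,0,-0.5,0,5],[0,0,-0.5,0,5],[0,0,-1,0,5],[0,0,-1,0,5],[0,0,-1.5,0,5],[0,0,-1.5,0,5],[0,0,-2,0,5],[0,0,-2,0,5],[0,0,-2,0,5],[0,0,-2,0,5]]' 110
python3 - <<'E'
from d import *
s=bot.read_state(); print(s['wrist_force'],s['torque'],s['tool_pos'])
E
```

```text
time: 21.2
tool_pos: [0.5651, -0.0221, 0.1097]
tcp_rot: [-1.556, 0.253, -0.253]
wrist_force: [-6.2, 0.5, 10.2]
width: 0.096
[-6.18988255  0.46843289 10.24454935] [0.0597815  0.8154737  0.04558034] [ 0.56506675 -0.02210212  0.10973318]
```

Run:
```python
from fit import *
A=load('t12');B=load('s12')
tt=lambda L,s,o:[np.array([x/s+o[0]-.5,y/s+o[1]-.5]) for x,y in L]
a=lambda L:tt(L,6.6,(190,120)); b=lambda L:tt(L,12,(190,175))
obs=[(A,.052,0,a([(413,131),(318,178),(505,175),(535,245),(293,255)])),
(B,.052,0,b([(370,183),(225,245),(148,400),(500,215),(600,320)])),(B,.0452,-.044,b([(400,318),(520,370),(190,450)]))]
for tl in (False,):
    p,r=dish_fit(obs,np.array([.658,-.054,.097,0,0]),tl); print(R(p[:3]),np.round(r,2))
# pan in new pics same px
```

```text
[658.4 -53.9  90.9] [0.47 0.01 0.35 0.87 0.85 0.52 0.41 0.85 0.18 0.67 0.74 0.38 0.28]
```

```bash
python3 -m jog '[[0,0,1,0,5],[0,0,1,0,5],[0,0,1,0,20],[0,0,1,0,40],[0,0,1,0,85],[0,0,1,0,85],[0,0,1,0,85],[0,0,30,0,85],[0,0,70,0,85],[0,0,100,0,85]]' 60;  python3 -m jog '[[-25,0,20,0,85],[-70,0,40,0,85],[-120,0,60,0,85],[-160,0,60,0,85],[-160,0,60,0,85],[-160,0,60,0,85],[-160,0,60,0,85],[-160,0,60,0,85],[-160,0,60,0,85],[-160,0,60,0,85]]'
python3 - <<'E'
from d import *
snap('scene','s13');snap('top','t13');snap('wrist','w13')
crop('t13',205,115,305,200,'t13c',7);crop('s13',185,170,265,230,'s13c',10)
E
```

```text
time: 22.45
tool_pos: [0.5656, -0.0222, 0.21]
tcp_rot: [-1.556, 0.252, -0.254]
wrist_force: [-0.1, -0.8, 0.0]
width: 0.995
time: 23.7
tool_pos: [0.4053, -0.0222, 0.2681]
tcp_rot: [-1.556, 0.254, -0.253]
wrist_force: [-0.4, -0.6, -0.0]
width: 0.996
7
10
```

View pics/t13c.png

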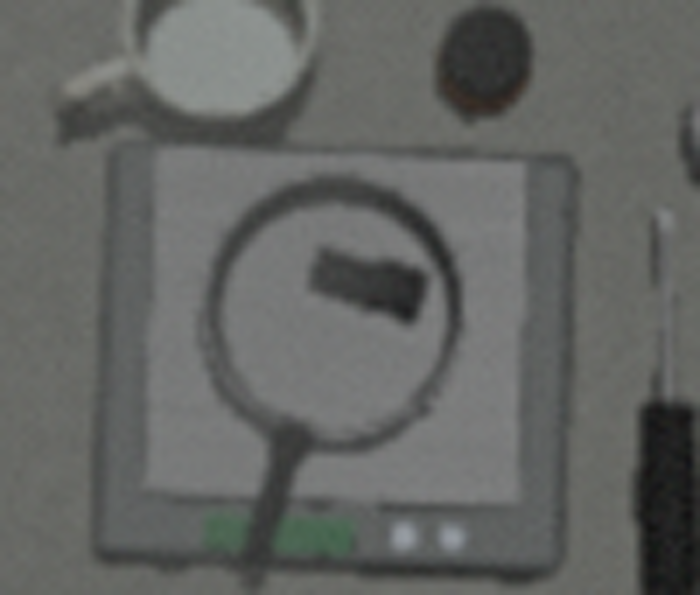

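View pics/s13c.png

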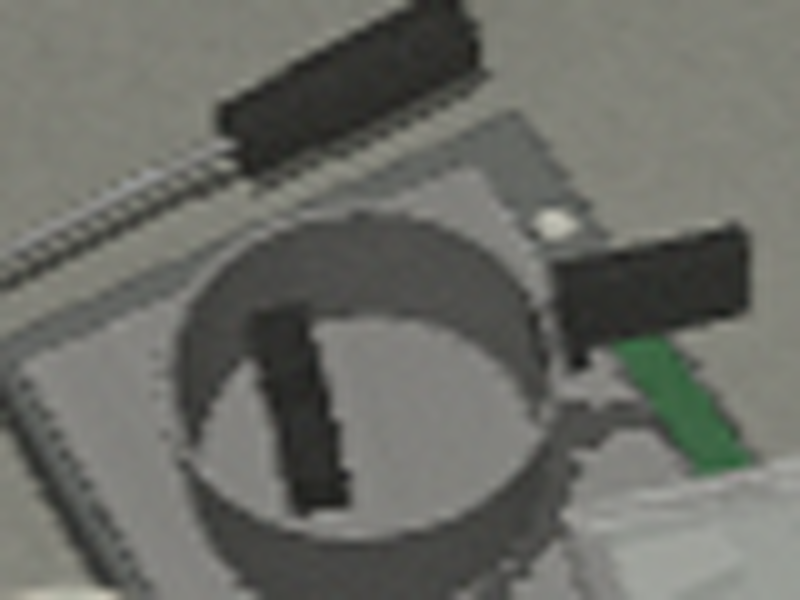

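View pics/t13.png

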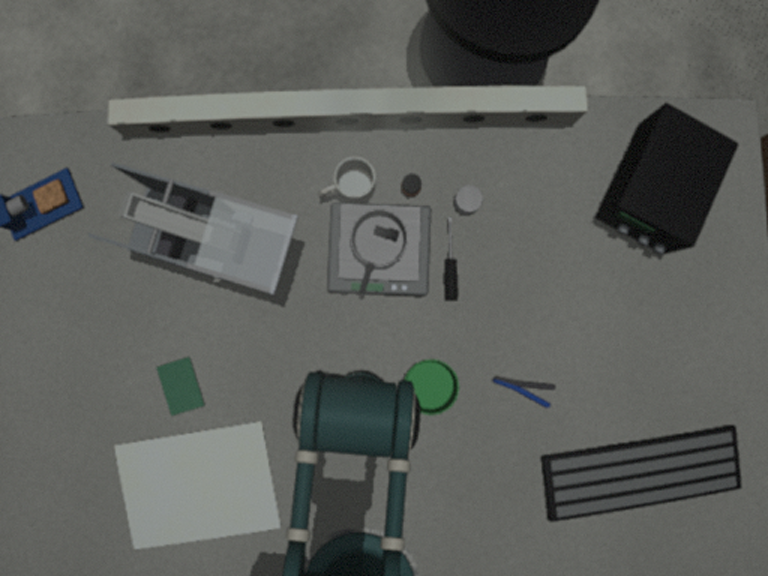

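```bash
python3 -m jog '[[50,-6,0,0,85],[100,-12,0,0,85],[150,-18,0,0,85],[200,-24,0,0,85],[250,-32,0,0,85],[270,-35,0,0,85],[270,-35,0,0,85],[270,-35,0,0,85],[270,-35,0,0,85],[270,-35,0,0,85]]'
python3 - <<'E'
from d import *
c=snap('wrist','w14')
im=np.asarray(c['pixels'])[:,:,::-1].astype(float)[100:300,150:370]
cv2.imwrite('pics/w14e.png',cv2.resize(np.clip((im-5)*2,0,255).astype(np.uint8),None,fx=3,fy=3,interpolation=cv2.INTER_CUBIC))
E
```

```text
time: 25.1
tool_pos: [0.6745, -0.057, 0.2688]
tcp_rot: [-1.556, 0.253, -0.253]
wrist_force: [-0.5, -0.0, -0.2]
width: 0.995
```

View pics/w14e.png

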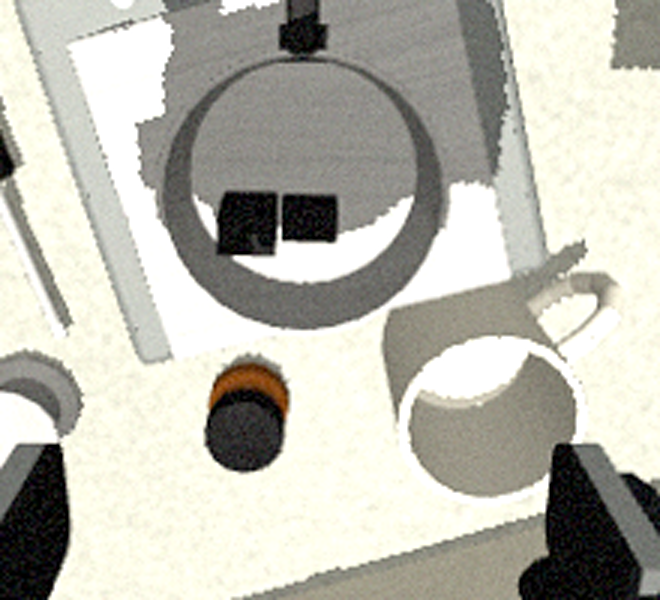

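Run:
```python
from d import *
c=load('w14')
im=np.asarray(c['pixels'])[:,:,::-1].astype(float)[155:195,215:270]
print(im.min(),im.max())
im=cv2.GaussianBlur(im,(0,0),.6)
cv2.imwrite('pics/w14d.png',cv2.resize(np.clip((im-3)*8,0,255).astype(np.uint8),None,fx=14,fy=14,interpolation=cv2.INTER_CUBIC))
# single vs stacked: top-face width
v=lambda x,y:(x/3+150,y/3+100)
for z in (.068,.084):
    print(z,'L',R(np.linalg.norm(atz(c,v(220,191),z)-atz(c,v(278,192),z))),'R',R(np.linalg.norm(atz(c,v(284,194),z)-atz(c,v(338,197),z))))
```

```text
0.0 158.0
0.068 L 22.2 R 20.8
0.084 L 21.1 R 19.7
```

View pics/w14d.png

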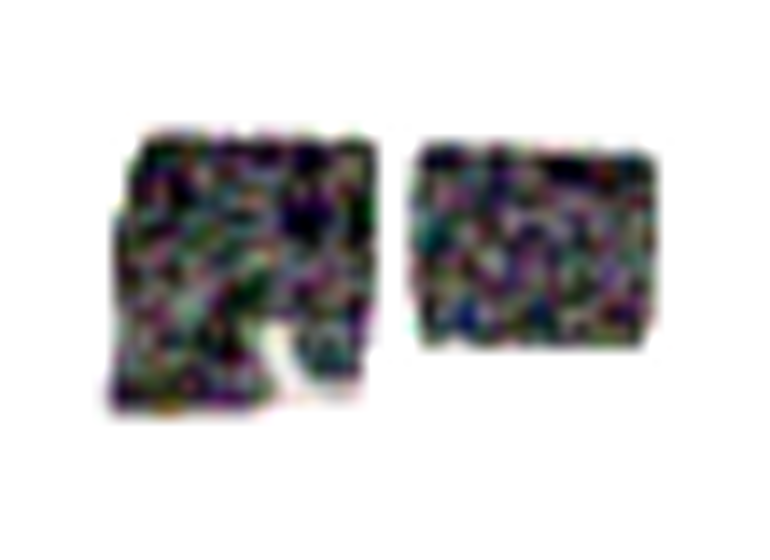

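Run:
```python
from d import *
c=load('w14');B=load('s13');A=load('t13')
v=lambda x,y:(x/3+150-.33,y/3+100-.33); s=lambda x,y:(x/10+185-.5,y/10+170-.5)
for a,b in (((220,191),(305,305)),((217,255),(250,318)),((338,197),(352,500))):
    print([R(k) for k in tri((c,v(*a)),(B,s(*b)))])
t_=lambda x,y:(x/7+205-.5,y/7+115-.5)
for a,b in (((430,268),(250,318)),((415,322),(305,305))): print('top',[R(k) for k in tri((A,t_(*a)),(B,s(*b)))])
```

```text
[array([654.8, -86.9,  75.9]), array([3., 3.])]
[array([673.3, -91.9,  81.5]), array([1.6, 1.6])]
[array([672.6, -43.3,  55.4]), array([1.4, 1.4])]
top [array([674. , -90.5,  82.9]), array([1.5, 1.5])]
top [array([656.2, -86.1,  79.4]), array([1.8, 1.8])]
```

Run:
```python
from d import *
s=bot.read_state(); print(s['time'],s['wrist_force'])
print(bot.finish_job())
```

```text
25.15 [-0.18997975  0.25550413  0.95395069]
the job is handed in; nothing more can be done
None
```

The job is done and handed in at 25.15 s: all three relays are in the steel dish, and the dish stands released on the middle of the scale's pan.

- **Method:** I picked the steel dish by its tab and set it down once, turned 90° and about 60 mm from where it stood, to re-grip near the tab's end. The moves offered no tool tilt, so I did not use the 25–45° lean you advised. Instead I brought the dish in with its tab pointing sideways, so that the upright gripper passed beside the guard. I pushed the paddle with about 2.6 N, held for about a second, then backed out and set the dish on the pan.
- **Relays:** The chute is empty and no relay is on the bench. Two columns of relays are in the dish. The top of one measured about 76–83 mm above the bench, which fits one relay lying on another, so I count three; the stacked pair could not be seen apart directly.
- **Dish position:** Just before release the dish's middle was at (658, −54) mm, and the pan's middle is at about (658, −53) mm. After release the pictures show it flat and centred, with the gripper open and clear and the wrist force near zero.
- **Disagreements:** While carried, the dish's rim stood about 4 mm lower than reckoned, a tilt of roughly 2–3°. The tilt fit also varied between pictures. While lowering onto the pan I pressed it with about 10 N before easing off and letting go.
- **Bystanders:** The other things, including the green look-alike, look unmoved in the top view. I compared them by eye and did not measure them.

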